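# Make up a clutch kit and a feed kit at the printer repair bench

### The arm

A 7-joint arm with a two-finger parallel gripper is mounted at the origin on the work surface. World frame = base frame: x ahead of the robot, y to its left, z up, the work surface at z = 0. Lengths are in m, angles in rad, forces in N, time in s.
With the tool pointing down it reaches from about 0.4 to 0.85 m from the base axis. Payload 10.4 kg.
Tool frame: the origin (TCP) lies between the finger pads; the fingertips stand 17 mm ahead of it and the grasp point (between the pads) lies 2 mm behind it; x points along the fingers, y is the direction in which the jaws open and shut, and the axes are right-handed (so a half turn about x gives the same grasp; the last joint's range is limited). The gripper opens to 87 mm and grips with 3 to 60 N. Pads are 19 mm wide; open, the fingers measure 117 mm over their backs; the gripper's body (75 mm by 190 mm) begins 51 mm behind the grasp point.
Start: joints at [-1.273, 0.332, -0.065, 1.46, 0.022, 1.35, -0.088], TCP at [0.197, 0.593, 0.24] pointing down, gripper open.
Joint ranges: [-2.6, 2.6], [-0.5, 2.12], [-1.47, 1.34], [0.16, 2.42], [-1.27, 4.41], [0.06, 2.06], [-2.6, 2.6]. Speed limits (rad/s): [2.22, 2.22, 2.79, 2.79, 3.14, 3.14, 3.14].

### API

Orientations are given as a unit quaternion [x, y, z, w].
In Python, from bench import r, optics, close_job gives the robot as it stands.
- The arm moves only by the shell command python3 -m inch 'ROWS' [OPENING] [FORCE]. ROWS is JSON, a list of rows, each an object with "translation": the shift along the tool's x, y, z in cm, a list of three; "spin": the turn about the tool's x in degrees. In form: [{"translation": [tx, ty, tz], "spin": spin}, ...]. A call has 1 to 20 rows; each row shifts and turns the pose as measured when the row begins, along the tool's axes as they then stand; what a row does not reach is not made up. A row lasts 1/8 s, in which the tool goes at most 62.5 mm and 10.7 degrees, less where a joint would pass 70% of its speed; a pose out of reach is approached as far as the arm can. A call is refused whole if a number of a shift passes 6.25 or a number of a turn 10.7, either way. A call with a gripper value outside its range is refused whole. OPENING is the closure, from 0 (fully open) to 1 (shut), set as the call begins (- or left out, the last holds). The fingers move at their own pace and stop on an object; FORCE is the grip in N (left out, the last holds). Time passes only in rows, so rows that do not move let the fingers close. It gives the time, the measured TCP pose, the force and the opening at its end, in the units of the state.
- r.read_state(): the state, without advancing time (a new reading comes with each control period).
- optics.camera(name): name is "scene" or "top" or "wrist"; returns the picture (400x640x3 uint8, red, green, blue); there is no depth.
- optics.camera_model(name): a dict with "camera_matrix" (3x3 intrinsics, pixels), "world_from_camera" (4x4, takes a point from camera to world coordinates); the wrist camera has in their place "tool_from_camera" (4x4, takes a point from camera to tool coordinates, whose origin is the TCP and whose axes are the tool frame's). Camera axes: x right, y down, z forward; pixel columns grow to the right and rows downward; lengths in m; the calibration is good to about 2 mm. A picture is of the moment at which its call begins: read the wrist's pose just before it. camera_model takes no time and is no camera call.
- close_job(): hands the job in, once; it reports no verdict.
The state is a dict: "time": time; "joint_positions": joint angles; "joint_vel": joint speeds; "joint_torque": joint torques, N m; "ee_pos": TCP position; "eef_rot": TCP orientation; "ft_force": force on the tool from outside, world axes, zero at the start; "torque": the same for the moment, N m; "width": finger opening in m.
Only numpy, scipy, OpenCV 4.12 (cv2) and the standard library are available. Lean on these libraries where they do the work, as an engineer would, in place of code of your own. Each camera call takes 0.05 s, during which the arm holds its last target.

### The job

Make up two repair kits from the loose stock in the middle of the bench. On the board with the upright arbor, stack the two cone washers over the arbor, wide rims together: first the one lying dish side up, then the one lying crown side up as its cover, both pushed down home and kept the way up they lie now, and set the small gear flat, hub up, wholly on that board's square pad. On the board without an arbor, set the large gear flat, hub up, wholly on the square pad and stand the broad roller wholly on the round pad; leave the slim roller, the jar and the screwdriver where they are.

Things in the scene. Friction and masses are not known exactly. Their poses are not given: they have to be found in the camera images.
- washer_dish: Steel cone washer lying dish side up (wide rim on top, funnel open upwards). Outside diameter 50 mm, 15 mm high: a conical part 27 mm wide at the bottom widening to 50 mm over the lower 6 mm, then an upright rim 9 mm high and 5 mm thick. Round through hole 17 mm at the narrow end. About 60 g. Origin: centre of its underside, in the middle of the hole; z up along the hole.
- washer_crown: The same steel cone washer lying crown side up (wide rim on the bench, narrow end with the 17 mm hole on top): upright rim 50 mm in diameter on the lower 9 mm, then a cone narrowing to 27 mm at 15 mm height. About 60 g. Origin: centre of its underside (the wide end); z up along the hole.
- gear_small: Small white plastic gear lying flat: 40 mm outside diameter, 12 mm thick, with a hub 18 mm wide standing 6 mm above the middle (18 mm high in all). About 50 g. Origin: centre of its underside; z up.
- gear_large: Large white plastic gear lying flat: 60 mm outside diameter, 12 mm thick, with a hub 20 mm wide standing 6 mm above the middle, and a ring of five grey holes. About 50 g. Origin: centre of its underside; z up.
- roller_broad: Broad black rubber feed roller standing on end: 36 mm diameter, 28 mm high, white core. About 50 g. Origin: centre of its underside; z up.
- roller_slim: Slim black rubber roller standing on end: 24 mm diameter, 40 mm high, white core. Not part of either kit; stays where it is. Origin: centre of its underside; z up.
- board_clutch: Kit board, arbor: fixed grey plate 200 (its x) x 100 x 12 mm. Origin: centre of underside, z up. At x -50 mm, y 0: aluminium foot, 40 mm wide, top 26 mm above the bench, with upright steel arbor, 13 mm diameter, top 64 mm above the bench, last 8 mm tapering to 4 mm. At x +50 mm, y 0: centre of black square pad, 64 mm, flush. Home, the washers' undersides are 26 and 41 mm above the bench.
- board_feed: Kit board without arbor, fixed to the bench: grey plate 200 x 100 mm, 12 mm thick, long side along its x. Origin: centre of its underside; z up. At x = +50 mm, y = 0: centre of a black square pad 80 mm wide; at x = -50 mm, y = 0: centre of a black round pad 60 mm in diameter; both flush with the top of the plate.
- jar: Amber glass jar with a white lid, 52 mm wide, 60 mm high, standing at the far edge of the work. Bystander. Origin: centre of its underside.
- screwdriver: Screwdriver with a yellow handle, 180 mm long, lying at the far edge of the work, roughly across the robot's view. Bystander. Its x runs along the shaft towards the tip.
There are look-alikes about, which are no part of the job. What is shaped like the roller_broad but yellow is not meant. What is shaped like the board_clutch but pink is not meant.

How it is judged:
By the outcome, as a careful person would: the job done as asked, in the order asked, and still so for the second after the job is handed in, with the robot touching nothing.
It also fails if it takes over 128 s, if anything falls off the work surface, if the arm or the gripper's body presses on something with over 40 N, if the wrist force passes 120 N, or if a joint passes its speed limit or range.

## Working session

There is one attempt and no reset: what is moved stays moved. The work goes in short steps, Python scripts to look and compute and a shell command to move; the robot and the scene stay as the last step left them, time stands still between calls to the robot, and variables do not carry over. Pictures are saved under pics/ and viewed, and the job is handed in when it is done.

```bash
ls; mkdir -p pics; python3 - <<'E'
from bench import r, optics
import cv2
s=r.read_state(); print({k:s[k] for k in('time','ee_pos','eef_rot','width','ft_force')})
for n in('scene','top'):
    cv2.imwrite(f'pics/{n}0.png',cv2.cvtColor(optics.camera(n),cv2.COLOR_RGB2BGR)); m=optics.camera_model(n); print(n,m)
print(optics.camera_model('wrist'))
E
```

```text
pics
{'time': 0.0, 'ee_pos': array([0.19700626, 0.59274667, 0.23875594]), 'eef_rot': array([ 0.11244139,  0.69808035, -0.11345391,  0.69797491]), 'width': 0.08736364521355326, 'ft_force': array([-0.07626856,  0.42318598, -0.37068803])}
scene {'camera_matrix': array([[373.64394658,   0.        , 318.756959  ],
       [  0.        , 373.64394658, 201.90295158],
       [  0.        ,   0.        ,   1.        ]]), 'world_from_camera': array([[ 0.2339066 ,  0.68084748, -0.6940709 ,  1.09906595],
       [ 0.9722573 , -0.16516299,  0.16564099, -0.12806245],
       [-0.00185857, -0.71356001, -0.70059164,  0.6665354 ],
       [ 0.        ,  0.        ,  0.        ,  1.        ]])}
top {'camera_matrix': array([[385.29270214,   0.        , 314.76842001],
       [  0.        , 385.29270214, 200.00508685],
       [  0.        ,   0.        ,   1.        ]]), 'world_from_camera': array([[ 0.00196398, -0.98021661,  0.19791803,  0.33020014],
       [-0.99999126, -0.00265549, -0.00322856,  0.01069761],
       [ 0.00369026, -0.19790996, -0.98021326,  0.90654844],
       [ 0.        ,  0.        ,  0.        ,  1.        ]])}
{'camera_matrix': array([[276.26391631,   0.        , 319.9851942 ],
       [  0.        , 276.26391631, 197.78385915],
       [  0.        ,   0.        ,   1.        ]]), 'tool_from_camera': array([[ 1.24297462e-04, -2.86346768e-01,  9.58126042e-01,
        -1.44915342e-01],
       [ 9.99999954e-01, -2.28301198e-04, -1.97960141e-04,
         5.95281215e-04],
       [ 2.75426570e-04,  9.58126023e-01,  2.86346727e-01,
        -7.90155374e-02],
       [ 0.00000000e+00,  0.00000000e+00,  0.00000000e+00,
         1.00000000e+00]])}
```

View pics/top0.png

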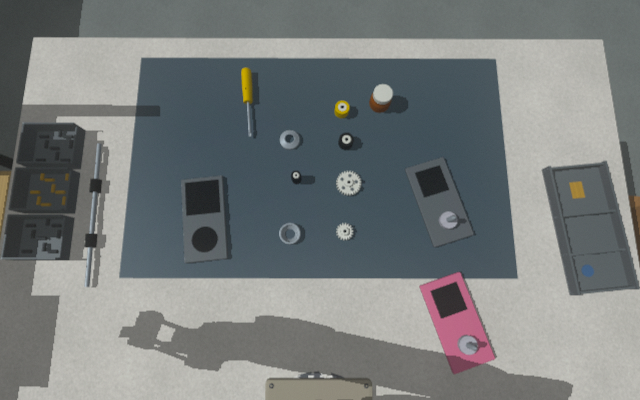

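View pics/scene0.png

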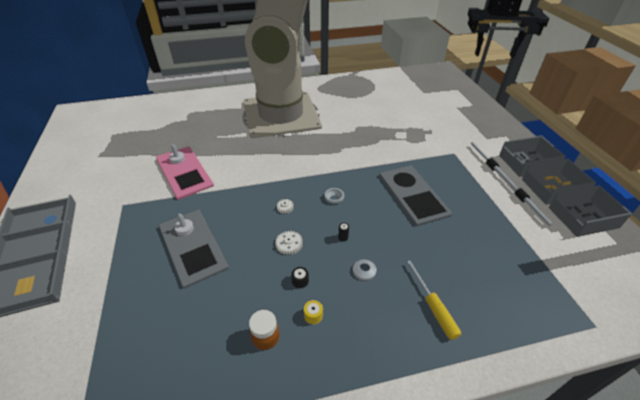

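```bash
cat > h.py <<'E'
import numpy as np,cv2
from bench import r,optics
from scipy.spatial.transform import Rotation as R
def T(name,s=None):
    m=optics.camera_model(name)
    if name!='wrist': return m['camera_matrix'],m['world_from_camera']
    s=s or r.read_state(); W=np.eye(4); W[:3,:3]=R.from_quat(s['eef_rot']).as_matrix(); W[:3,3]=s['ee_pos']
    return m['camera_matrix'],W@m['tool_from_camera']
def ray(KT,uv,z):
    K,M=KT; d=M[:3,:3]@np.linalg.solve(K,[uv[0],uv[1],1.]); o=M[:3,3]; return o+d*(z-o[2])/d[2]
def proj(KT,p):
    K,M=KT; c=M[:3,:3].T@(np.array(p)-M[:3,3]); q=K@c; return q[:2]/q[2]
def snap(name,fn):
    s=r.read_state(); im=optics.camera(name); cv2.imwrite(fn,cv2.cvtColor(im,cv2.COLOR_RGB2BGR)); return im,T(name,s)
E
python3 - <<'E'
from h import *
k=T('top');print(proj(k,[.197,.593,.24]),proj(T('scene'),[.197,.593,.24]))
print(R.from_quat(r.read_state()['eef_rot']).as_matrix().round(3))
im=cv2.imread('pics/top0.png'); c=cv2.resize(im[50:290,120:400],None,fx=2.85,fy=2.5*1.14,interpolation=cv2.INTER_CUBIC)
cv2.imwrite('pics/top0c.png',cv2.resize(im[90:290,160:480],None,fx=2.5,fy=2.5,interpolation=cv2.INTER_CUBIC))
for n,uv,z in[('dish',(290,233),.015),('crown',(289.5,139.5),.01),('gs',(345,231),.014),('gl',(348,183),.012),('rb',(346,141),.028),('rs',(296,177),.04),('sqF',(202,197),.012),('rdF',(204.5,239),.012),('sqC',(432,181),.012),('arbtop',(447,213),.064),('yel',(342,109),.028),('jar',(382,93),.06)]: print(n,ray(k,uv,z).round(3))
E
```

```text
[-45.80958995 360.8333312 ] [494.37014478  48.45313267]
[[-0.     0.315  0.949]
 [-0.001  0.949 -0.315]
 [-1.    -0.001  0.   ]]
dish [0.432 0.065 0.015]
crown [0.662 0.07  0.01 ]
gs [ 0.437 -0.063  0.014]
gl [ 0.553 -0.072  0.012]
rb [ 0.652 -0.067  0.028]
rs [0.56  0.052 0.04 ]
sqF [0.517 0.275 0.012]
rdF [0.418 0.263 0.012]
sqC [ 0.558 -0.273  0.012]
arbtop [ 0.472 -0.286  0.064]
yel [ 0.735 -0.058  0.028]
jar [ 0.761 -0.151  0.06 ]
```

View zoom.

View pics/top0c.png

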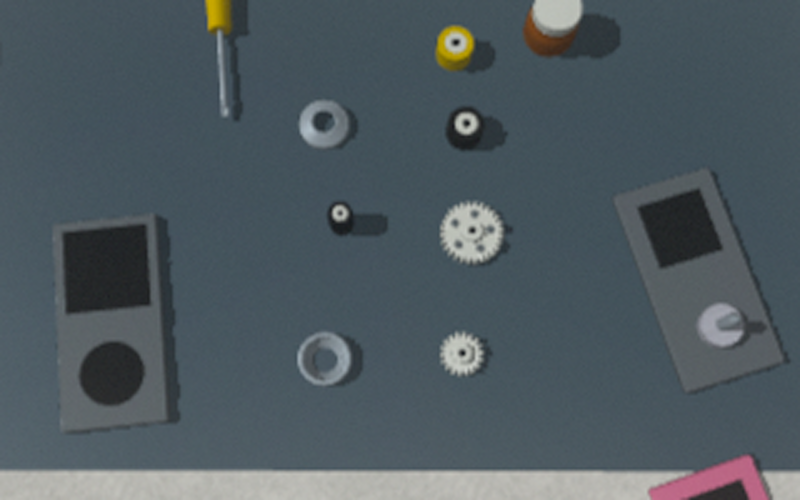

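```bash
python3 -m inch '[{"translation":[0,-3.6,3.3]},{"translation":[0,-3.6,3.3]},{"translation":[0,-3.6,3.3]},{"translation":[0,-3.6,3.3]},{"translation":[0,-3.6,3.3]},{"translation":[0,-3.6,3.3]},{"translation":[0,-3.6,3.3]},{"translation":[0,-3.6,3.3]},{"translation":[0,-3.6,3.3]},{"translation":[0,-3.6,3.3]},{"translation":[0,-3.6,3.3]},{"translation":[0,-3.6,3.3]}]' 0 20
cat >> h.py <<'E'
def rel(p,s=None):
    "tool-frame shift in cm to bring TCP to world p"
    s=s or r.read_state(); return (R.from_quat(s['eef_rot']).inv().apply(np.array(p)-s['ee_pos'])*100).round(2)
E
python3 - <<'E'
from h import *
im,k=snap('wrist','pics/w1.png'); s=r.read_state();print(s['joint_positions'].round(2),s['ee_pos'])
print(proj(k,[.432,.065,.015]),rel([.432,.065,.15]))
E
```

```text
[-1.27  0.33 -0.06  1.46  0.02  1.35 -0.09] [0.19697857 0.5928675  0.23895635]
[ 78.31507119 392.04530555] [  8.94 -42.67  38.95]schema error: expected keys translation, spin
```

View pics/w1.png

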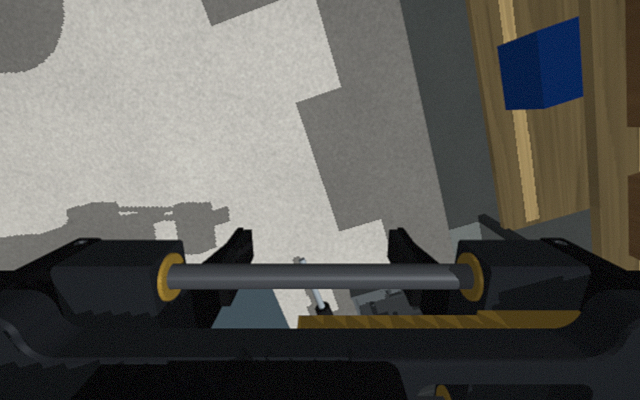

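```bash
python3 -m inch '[{"translation":[0,-3.6,3.3],"spin":0},{"translation":[0,-3.6,3.3],"spin":0},{"translation":[0,-3.6,3.3],"spin":0},{"translation":[0,-3.6,3.3],"spin":0},{"translation":[0,-3.6,3.3],"spin":0},{"translation":[0,-3.6,3.3],"spin":0},{"translation":[0,-3.6,3.3],"spin":0},{"translation":[0,-3.6,3.3],"spin":0},{"translation":[0,-3.6,3.3],"spin":0},{"translation":[0,-3.6,3.3],"spin":0},{"translation":[0,-3.6,3.3],"spin":0},{"translation":[0,-3.6,3.3],"spin":0}]' 0 20
python3 - <<'E'
from h import *
im,k=snap('wrist','pics/w2.png'); s=r.read_state();print(s['joint_positions'].round(2),s['ee_pos'])
print(proj(k,[.432,.065,.015]),rel([.432,.065,.15]))
E
```

```text
time: 1.65
ee_pos: [0.4412, 0.0428, 0.237]
eef_rot: [0.11, 0.699, -0.111, 0.698]
ft_force: [0.9, 1.1, 0.9]
width: 0.087
[-0.7  -0.1   0.49  1.93  0.05  1.3   1.02] [0.44308638 0.03642013 0.23726427]
[333.52765667 164.87987079] [ 8.72  2.39 -1.96]
```

View pics/w2.png

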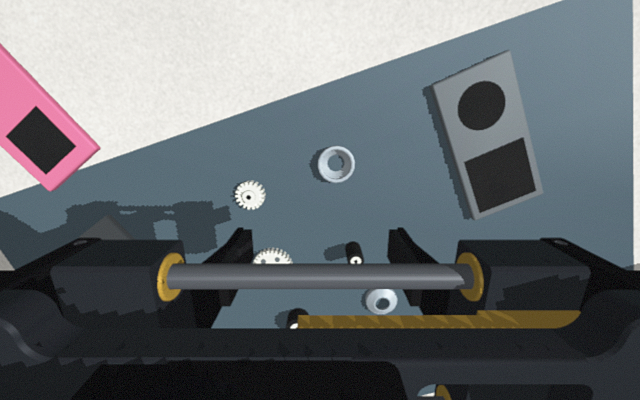

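```bash
cat >> h.py <<'E'
def blob(im,k,uv,rad,z,lo=125,name=None):
    "bright blob near uv -> enclosing ellipse centre on plane z, plus size in mm"
    u,v=map(int,uv); x0,y0=max(u-rad,0),max(v-rad,0); c=im[y0:v+rad,x0:u+rad]
    g=cv2.cvtColor(c,cv2.COLOR_RGB2GRAY); m=(g>lo).astype(np.uint8)
    cs=cv2.findContours(m,cv2.RETR_EXTERNAL,cv2.CHAIN_APPROX_NONE)[0]
    q=max(cs,key=cv2.contourArea); h=cv2.convexHull(q).reshape(-1,2)+[x0,y0]
    w=np.array([ray(k,p+0.0,z) for p in h])[:,:2].astype(np.float32)
    (cx,cy),rr=cv2.minEnclosingCircle(w); el=cv2.fitEllipse(w)
    if name: cv2.imwrite(name,cv2.resize(cv2.cvtColor(c,cv2.COLOR_RGB2BGR),None,fx=4,fy=4))
    return dict(circ=(round(cx,4),round(cy,4)),d=round(2000*rr,1),ell=np.round(el[0],4),ax=np.round(np.array(el[1])*1000,1))
E
python3 - <<'E'
from h import *
im,k=snap('wrist','pics/w3.png')
print(proj(k,[.432,.065,.015]))
for lo in(100,110,120,130): print(lo,blob(im,k,(337,164),30,.015,lo,'pics/w3c.png'))
t=cv2.cvtColor(cv2.imread('pics/top0.png'),cv2.COLOR_BGR2RGB)
for lo in(100,110,120,130): print(lo,blob(t,T('top'),(290,233),16,.015,lo))
print(rel([.432,.065,.15]),r.read_state()['time'])
E
```

```text
[337.76909396 161.65856746]Traceback (most recent call last):
  File "<stdin>", line 4, in <module>
  File "h.py", line 25, in blob
    (cx,cy),rr=cv2.minEnclosingCircle(w); el=cv2.fitEllipse(w)
                                             ~~~~~~~~~~~~~~^^^
cv2.error: OpenCV(4.12.0) /io/opencv/modules/imgproc/src/shapedescr.cpp:361: error: (-201:Incorrect size of input array) There should be at least 5 points to fit the ellipse in function 'fitEllipseNoDirect'
```

```bash
python3 - <<'E'
from h import *
im=cv2.cvtColor(cv2.imread('pics/w3.png'),cv2.COLOR_BGR2RGB);k=T('wrist')
print(cv2.cvtColor(im,cv2.COLOR_RGB2GRAY)[164,312:364])
t=cv2.cvtColor(cv2.imread('pics/top0.png'),cv2.COLOR_BGR2RGB)
print(cv2.cvtColor(t,cv2.COLOR_RGB2GRAY)[233,272:310])
for lo in(130,140,150): print(lo,blob(im,k,(337,164),30,.015,lo,'pics/w3c.png'))
for lo in(85,90,100): print(lo,blob(t,T('top'),(290,233),16,.015,lo))
E
```

```text
[111 111  90  65  63  65  66  64  63  70 143 194 213 222 221 219 219 222
 223 220 188 132 105 106 109 110 111 109 110 109 109 109 109  93  76 101
 116 115 113 113 111 110 102 145 192 213 175 112 108 108 111 110]
[ 82  85  84  83  84  84  83 159 145 100  84  81  83  64  77  83  84  85
  82  83  83  85  82 142 146 152 163 145  89  58  58  55  55  77  81  83
  83  84]
130 {'circ': (0.4312, 0.0718), 'd': 50.3, 'ell': array([0.4311, 0.0717]), 'ax': array([49.4, 49.7])}
140 {'circ': (0.4311, 0.0717), 'd': 50.0, 'ell': array([0.431 , 0.0718]), 'ax': array([49.1, 49.3])}
150 {'circ': (0.4311, 0.0718), 'd': 49.5, 'ell': array([0.4311, 0.0719]), 'ax': array([48.9, 48.9])}
85 {'circ': (0.4275, 0.0696), 'd': 64.6, 'ell': array([0.4287, 0.0684]), 'ax': array([49.4, 63.4])}
90 {'circ': (0.4323, 0.0679), 'd': 51.9, 'ell': array([0.4321, 0.0674]), 'ax': array([49.7, 51.2])}
100 {'circ': (0.4321, 0.0673), 'd': 50.1, 'ell': array([0.432 , 0.0675]), 'ax': array([48.4, 49.8])}
```

View pics/w3c.png

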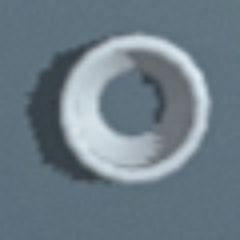

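```bash
cat > look.py <<'E'
import sys
from h import *
# usage: look.py x y z rad lo [png]
x,y,z=map(float,sys.argv[1:4]);rad=int(sys.argv[4]);los=[int(a) for a in sys.argv[5].split(',')]
optics.camera('wrist')
im,k=snap('wrist','pics/last.png'); uv=proj(k,[x,y,z]); s=r.read_state()
print('px',uv.round(1),'t',round(s['time'],2),'pos',s['ee_pos'].round(4),'w',round(s['width'],4),'F',s['ft_force'].round(1),'j',s['joint_positions'].round(2))
for lo in los:
    b=blob(im,k,uv,rad,z,lo,'pics/lastc.png'); print(lo,b,'rel@z0.06',rel([*b['circ'],.06]))
E
python3 look.py .431 .069 .015 28 130,150
```

```text
px [336.7 163. ] t 1.85 pos [0.4408 0.0438 0.2368] w 0.0868 F [-0.2  0.6 -0.5] j [-0.71 -0.11  0.48  1.94  0.05  1.3   1.01]
130 {'circ': (0.4322, 0.0686), 'd': 50.2, 'ell': array([0.4323, 0.0687]), 'ax': array([49.5, 49.8])} rel@z0.06 [17.68  2.12 -1.56]
150 {'circ': (0.4321, 0.0687), 'd': 49.5, 'ell': array([0.4322, 0.0688]), 'ax': array([48.7, 49. ])} rel@z0.06 [17.68  2.13 -1.57]
```

```bash
python3 -m inch '[{"translation":[3.5,0.43,-0.31],"spin":0},{"translation":[3.5,0.43,-0.31],"spin":0},{"translation":[3.5,0.43,-0.31],"spin":0},{"translation":[3.5,0.43,-0.31],"spin":0},{"translation":[3.5,0.43,-0.31],"spin":0},{"translation":[0,0,0],"spin":0}]' 0 20; python3 -c "
from h import *
print(rel([.4322,.0682,.019]))"
```

```text
time: 2.6
ee_pos: [0.4296, 0.0779, 0.0571]
eef_rot: [0.108, 0.7, -0.107, 0.698]
ft_force: [-0.2, 0.2, -0.1]
width: 0.0872
[ 3.81 -0.85  0.55]
```

```bash
python3 -m inch '[{"translation":[0,-0.8,0.5],"spin":0},{"translation":[0,0,0],"spin":0}]'; python3 -c "
from h import *
print(rel([.4322,.0682,.019]))"
```

```text
time: 2.85
ee_pos: [0.4332, 0.069, 0.0594]
eef_rot: [0.108, 0.699, -0.106, 0.699]
ft_force: [-1.2, 0.7, -0.0]
width: 0.0873
[ 4.04 -0.12 -0.07]
```

Descend to the rim.

```bash
python3 -m inch '[{"translation":[2,0,0],"spin":0},{"translation":[1.2,0,0],"spin":0},{"translation":[0.5,0,0],"spin":0},{"translation":[0,0,0],"spin":0}]'; python3 -c "
from h import *
print(rel([.4322,.0682,.019]))"
```

```text
time: 3.35
ee_pos: [0.436, 0.0697, 0.0247]
eef_rot: [0.109, 0.698, -0.105, 0.7]
ft_force: [-0.1, 0.1, 0.0]
width: 0.0868
[ 0.57 -0.27 -0.32]
```

```bash
python3 -m inch '[{"translation":[0.5,-0.2,-0.3],"spin":0},{"translation":[0.1,0,0],"spin":0},{"translation":[0,0,0],"spin":0}]'; python3 -c "
from h import *
print(rel([.4322,.0682,.019]))"
```

```text
time: 3.72
ee_pos: [0.4328, 0.0689, 0.0191]
eef_rot: [0.11, 0.697, -0.105, 0.701]
ft_force: [-0.8, 0.8, -1.1]
width: 0.0872
[ 0.01 -0.08 -0.04]
```

```bash
python3 -m inch '[{"translation":[0,0,0],"spin":0},{"translation":[0,0,0],"spin":0},{"translation":[0,0,0],"spin":0},{"translation":[0,0,0],"spin":0},{"translation":[0,0,0],"spin":0},{"translation":[0,0,0],"spin":0}]' 1 25; python3 -m inch '[{"translation":[0,0,0],"spin":0},{"translation":[-2,0,0],"spin":0},{"translation":[-3,0,0],"spin":0},{"translation":[-3,0,0],"spin":0},{"translation":[-3,0,0],"spin":0},{"translation":[0,0,0],"spin":0}]'; python3 -c "
from h import *
snap('wrist','pics/w4.png')
s=r.read_state();print(s['ee_pos'],R.from_quat(s['eef_rot']).as_matrix().round(3),s['joint_positions'].round(2))
print(rel([.472,-.286,.11]))"
```

```text
time: 4.47
ee_pos: [0.4331, 0.069, 0.0194]
eef_rot: [0.11, 0.697, -0.105, 0.701]
ft_force: [0.2, -0.6, -0.0]
width: 0.0487
time: 5.22
ee_pos: [0.4315, 0.0679, 0.132]
eef_rot: [0.109, 0.698, -0.105, 0.7]
ft_force: [0.4, -0.0, -1.1]
width: 0.0487
[0.43072119 0.06771173 0.13071949] [[ 0.003  0.3    0.954]
 [ 0.005  0.954 -0.3  ]
 [-1.     0.005  0.001]] [-0.73 -0.01  0.48  2.09  0.    1.05  1.01]
[  1.92 -32.52  14.54]
```

View pics/w4.png

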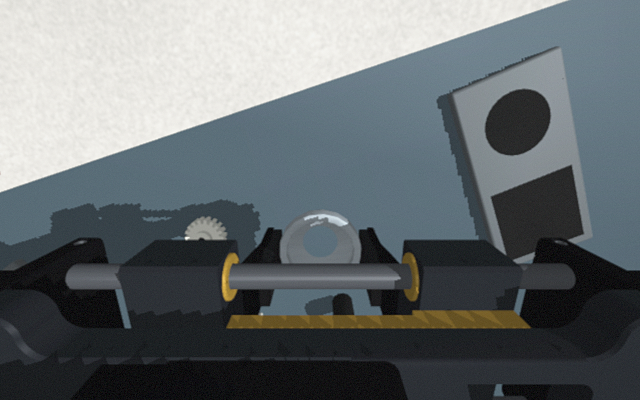

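```bash
python3 -m inch '[{"translation":[0,-2,1.4],"spin":0},{"translation":[-0.3,-4,2.8],"spin":0},{"translation":[-0.3,-4,2.8],"spin":0},{"translation":[-0.3,-4,2.8],"spin":0},{"translation":[-0.3,-4,2.8],"spin":0},{"translation":[-0.3,-4,2.8],"spin":0},{"translation":[0,-4,2.8],"spin":0},{"translation":[0,-2,1.4],"spin":0},{"translation":[0,-1,0.7],"spin":0},{"translation":[0,0,0],"spin":0},{"translation":[0,0,0],"spin":0}]'; python3 -c "
from h import *
im,k=snap('wrist','pics/w5.png')
s=r.read_state();print(s['ee_pos'],s['joint_positions'].round(2))
print(rel([.472,-.286,.11]),proj(k,[.472,-.286,.064]),proj(k,[.472,-.286,.026]))"
```

```text
time: 6.65
ee_pos: [0.5353, -0.2769, 0.1312]
eef_rot: [0.105, 0.705, -0.105, 0.694]
ft_force: [0.7, -0.3, -0.6]
width: 0.0488
[ 0.5353894  -0.27684765  0.13133764] [-0.17  0.45  0.73  1.67 -0.32  1.16  1.92]
[ 2.22 -2.73 -5.76] [283.54806875 145.57172168] [289.00543791 141.75146411]
```

View pics/w5.png

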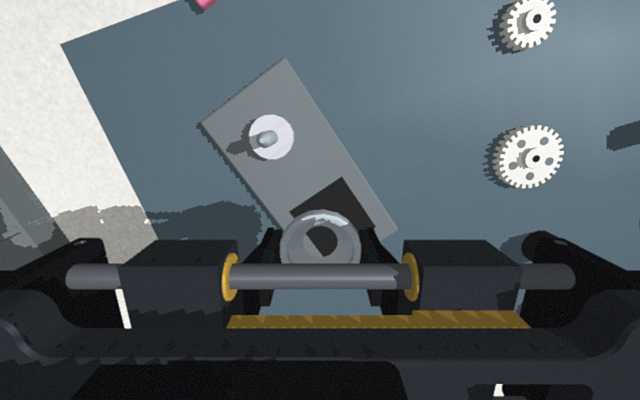

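```bash
python3 - <<'E'
from h import *
optics.camera('wrist'); im,k=snap('wrist','pics/w6.png'); s=r.read_state()
for lo in(170,185,200): print(lo,blob(im,k,(270,136),34,.026,lo,'pics/w6c.png'))
cv2.imwrite('pics/w6d.png',cv2.resize(cv2.cvtColor(im[90:290,200:440],cv2.COLOR_RGB2BGR),None,fx=3,fy=3,interpolation=cv2.INTER_CUBIC))
print(s['ee_pos'],R.from_quat(s['eef_rot']).as_matrix().round(3))
t=cv2.cvtColor(cv2.imread('pics/top0.png'),cv2.COLOR_BGR2RGB)
for lo in(110,125,140): print(lo,blob(t,T('top'),(448,221),14,.026,lo,'pics/t6.png'))
t=cv2.cvtColor(cv2.imread('pics/scene0.png'),cv2.COLOR_BGR2RGB)
for lo in(110,125,140): print(lo,blob(t,T('scene'),(183,229),16,.026,lo,'pics/s6.png'))
E
```

```text
170 {'circ': (0.4633, -0.2997), 'd': 40.3, 'ell': array([ 0.4632, -0.2999]), 'ax': array([39. , 39.8])}
185 {'circ': (0.4634, -0.3), 'd': 39.7, 'ell': array([ 0.4632, -0.3001]), 'ax': array([38.7, 39.2])}
200 {'circ': (0.4634, -0.3), 'd': 39.7, 'ell': array([ 0.4632, -0.3001]), 'ax': array([38.3, 39.2])}
[ 0.53564438 -0.27702268  0.13173932] [[-0.014  0.293  0.956]
 [ 0.003  0.956 -0.293]
 [-1.    -0.001 -0.014]]
110 {'circ': (0.4625, -0.2989), 'd': 43.3, 'ell': array([ 0.4628, -0.2995]), 'ax': array([39.7, 42.4])}
125 {'circ': (0.4627, -0.2996), 'd': 40.8, 'ell': array([ 0.4629, -0.3001]), 'ax': array([38.7, 40. ])}
140 {'circ': (0.4621, -0.3004), 'd': 38.5, 'ell': array([ 0.4627, -0.3004]), 'ax': array([36.2, 38.2])}
110 {'circ': (0.4603, -0.2987), 'd': 77.7, 'ell': array([ 0.4616, -0.2976]), 'ax': array([41.2, 77.1])}
125 {'circ': (0.4595, -0.2965), 'd': 70.9, 'ell': array([ 0.4591, -0.3005]), 'ax': array([39.6, 73.3])}
140 {'circ': (0.4681, -0.2946), 'd': 43.9, 'ell': array([ 0.4642, -0.2991]), 'ax': array([37.2, 54.5])}
```

View pics/w6d.png

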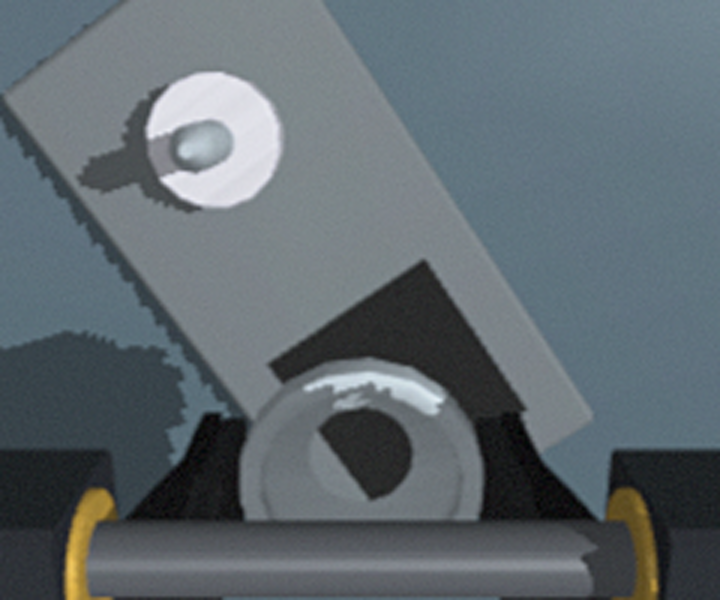

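View pics/t6.png

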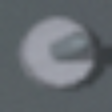

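View pics/s6.png

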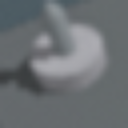

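```bash
python3 - <<'E'
from h import *
m=optics.camera_model('wrist');K=m['camera_matrix'];M=m['tool_from_camera']
def tr(uv,x):
    d=M[:3,:3]@np.linalg.solve(K,[*uv,1.]);o=M[:3,3];return (o+d*(x-o[0])/d[0])*1000
print('hole',tr((321,241),.019),tr((321,241),.017),'hole edges',tr((200+317/3,241),.019),tr((200+411/3,241),.019),tr((321,90+408/3),.018),tr((321,90+499/3),.018))
print('rimtop',tr((320.5,209),.004),tr((280,245),.004),tr((361.7,245),.004))
E
```

```text
hole [19.          1.2168111  -0.70914618] [17.          1.20924956 -1.66438361] hole edges [19.         -8.74412498 -0.7113875 ] [19.         11.61069092 -0.70680744] [ 18.           1.20495144 -11.61316659] [18.          1.22157808  9.84472056]
rimtop [  4.           0.85989241 -27.82653407] [  4.         -23.14579389  -5.28236008] [ 4.         25.29129997 -5.27155311]
```

```bash
python3 -c "
from h import *
print(rel([.464,-.3006,.095]))"
```

```text
[ 3.77 -4.35 -6.1 ]
```

```bash
python3 -m inch '[{"translation":[0,-1,-1.4],"spin":0},{"translation":[0,-1.4,-2],"spin":0},{"translation":[0,-1.1,-1.5],"spin":0},{"translation":[0,-0.4,-0.5],"spin":0},{"translation":[1.5,0,0],"spin":0},{"translation":[1.2,0,0],"spin":0},{"translation":[0,0,0],"spin":0},{"translation":[0,0,0],"spin":0}]'; python3 -c "
from h import *
print(rel([.464,-.3006,.095]))"
```

```text
time: 7.8
ee_pos: [0.4691, -0.2976, 0.1034]
eef_rot: [0.105, 0.704, -0.103, 0.695]
ft_force: [0.1, -0.2, -0.4]
width: 0.0491
[ 0.85 -0.43 -0.39]
```

```bash
python3 -m inch '[{"translation":[0,-0.4,-0.4],"spin":0},{"translation":[0,0,0],"spin":0},{"translation":[0,0,0],"spin":0}]'; python3 -c "
from h import *
print(rel([.464,-.3006,.095]))
snap('wrist','pics/w7.png');snap('scene','pics/s7.png')
im=cv2.imread('pics/w7.png');s=cv2.imread('pics/s7.png')
a=cv2.resize(im[180:290,230:410],(720,440));cv2.imwrite('pics/w7c.png',a);cv2.imwrite('pics/s7c.png',cv2.resize(s[130:300,100:300],(800,680))[:600])
"
```

```text
time: 8.18
ee_pos: [0.4642, -0.3006, 0.1039]
eef_rot: [0.104, 0.704, -0.103, 0.695]
ft_force: [0.3, -0.3, 0.2]
width: 0.0489
[ 0.89 -0.   -0.01]
```

View pics/w7c.png

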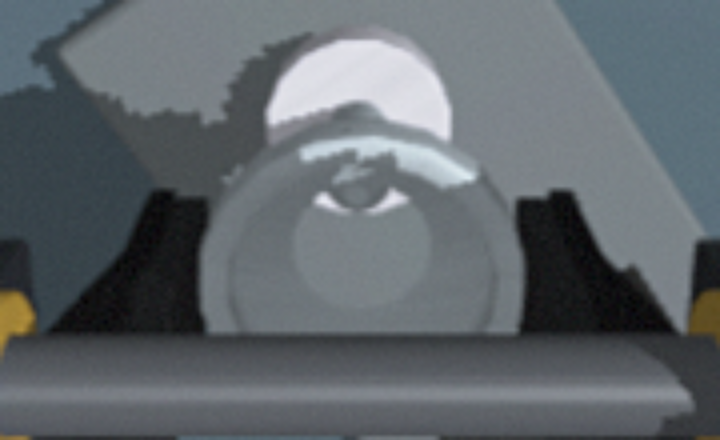

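View pics/s7c.png

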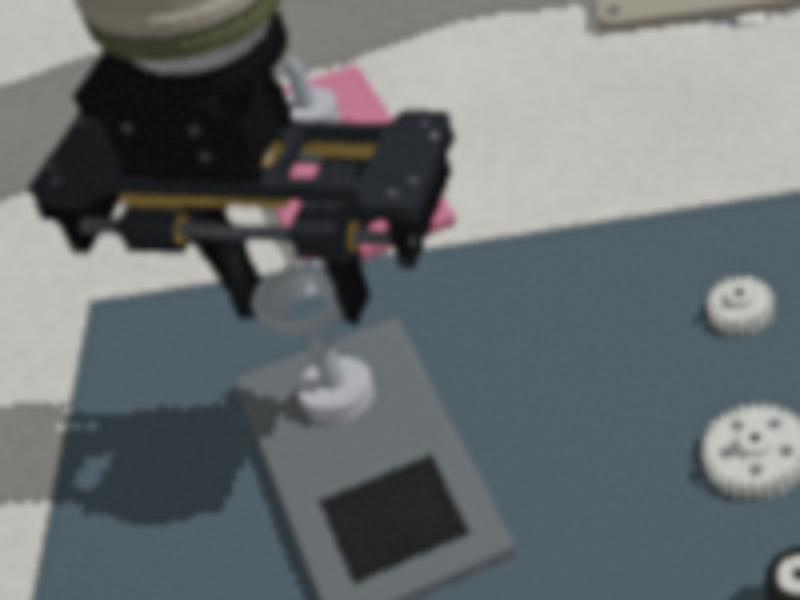

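```bash
python3 -m inch '[{"translation":[0.8,0,0],"spin":0},{"translation":[0.8,0,0],"spin":0},{"translation":[0.4,0,0],"spin":0},{"translation":[0,0,0],"spin":0}]'; python3 -c "
from h import *
print(rel([.464,-.3006,.0455]))"
```

```text
time: 8.78
ee_pos: [0.4637, -0.3002, 0.082]
eef_rot: [0.104, 0.704, -0.103, 0.695]
ft_force: [-0.1, 0.6, 0.4]
width: 0.0487
[ 3.65 -0.03  0.09]
```

```bash
python3 -m inch '[{"translation":[0.7,0,0.04],"spin":0},{"translation":[0.5,0,0],"spin":0},{"translation":[0,0,0],"spin":0}]'; python3 -c "
from h import *
print(rel([.464,-.3006,.0455]))"
```

```text
time: 9.15
ee_pos: [0.464, -0.3003, 0.0692]
eef_rot: [0.104, 0.704, -0.103, 0.695]
ft_force: [-0.2, 0.1, -0.6]
width: 0.0489
[ 2.37 -0.03  0.04]
```

```bash
python3 -m inch '[{"translation":[0.8,0,0],"spin":0},{"translation":[0.8,0,0],"spin":0},{"translation":[0.4,0,0],"spin":0},{"translation":[0,0,0],"spin":0},{"translation":[0.3,0,0],"spin":0},{"translation":[0,0,0],"spin":0}]'; python3 -c "
from h import *
print(rel([.464,-.3006,.0455]))"
```

```text
time: 9.9
ee_pos: [0.464, -0.3005, 0.0454]
eef_rot: [0.105, 0.704, -0.103, 0.695]
ft_force: [-1.6, 0.7, 3.1]
width: 0.0488
[-0.01 -0.01  0.01]
```

```bash
python3 -m inch '[{"translation":[0,0,0],"spin":0},{"translation":[0,0,0],"spin":0},{"translation":[0,0,0],"spin":0},{"translation":[0,0,0],"spin":0},{"translation":[-3,0,0],"spin":0},{"translation":[-4,0,0],"spin":0},{"translation":[-4,0,0],"spin":0},{"translation":[0,0,0],"spin":0}]' 0 20; python3 -c "
from h import *
print(rel([.662,.07,.18]),r.read_state()['ft_force'])
snap('top','pics/t8.png')
t=cv2.imread('pics/t8.png');cv2.imwrite('pics/t8c.png',cv2.resize(t[130:290,240:500],(780,480)))
print(r.read_state()['width'])"
```

```text
time: 10.9
ee_pos: [0.4653, -0.301, 0.1583]
eef_rot: [0.104, 0.704, -0.103, 0.695]
ft_force: [0.5, -0.8, -0.4]
width: 0.0868
[-2.3  41.21  8.01] [ 0.46784975 -0.8402766  -0.37104949]
0.08682118928725346
```

View pics/t8c.png

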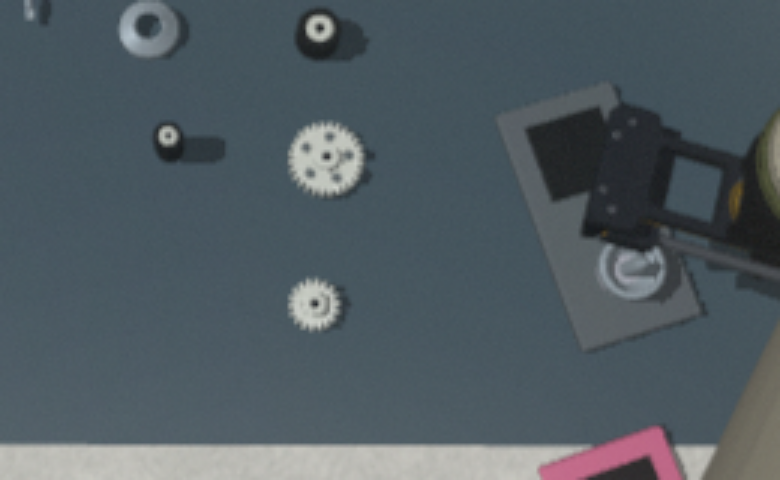

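```bash
python3 -m inch '[{"translation":[-0.3,2,0.5],"spin":0},{"translation":[-0.5,4.6,1.2],"spin":0},{"translation":[-0.5,4.6,1.2],"spin":0},{"translation":[-0.5,4.6,1.2],"spin":0},{"translation":[-0.5,4.6,1.2],"spin":0},{"translation":[0,4.6,1.2],"spin":0},{"translation":[0,4.6,1.2],"spin":0},{"translation":[0,4.6,1.2],"spin":0},{"translation":[0,4,1.1],"spin":0},{"translation":[0,2,0.6],"spin":0},{"translation":[0,1,0.3],"spin":0},{"translation":[0,0,0],"spin":0},{"translation":[0,0,0],"spin":0}]' 0 20; python3 look.py .662 .07 .009 30 140,160;
```

```text
time: 12.58
ee_pos: [0.6885, 0.0728, 0.1585]
eef_rot: [0.105, 0.713, -0.106, 0.685]
ft_force: [-0.5, 0.3, -0.3]
width: 0.0872
px [310.7 173. ] t 12.68 pos [0.6886 0.073  0.1588] w 0.0868 F [ 0.1 -0.3 -0.1] j [-0.56  0.61  0.6   1.35 -0.35  1.32  1.33]
140 {'circ': (0.6647, 0.0732), 'd': 49.8, 'ell': array([0.6645, 0.0732]), 'ax': array([48.6, 49.1])} rel@z0.06 [ 9.96 -0.62 -1.92]
160 {'circ': (0.6648, 0.0734), 'd': 48.9, 'ell': array([0.6645, 0.0735]), 'ax': array([47.7, 48.3])} rel@z0.06 [ 9.96 -0.6  -1.91]
```

View pics/last.png

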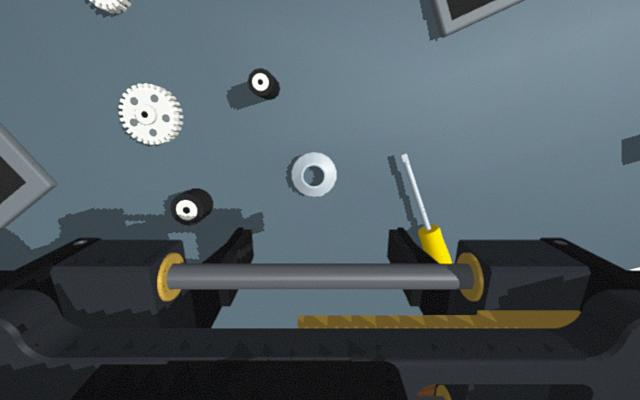

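```bash
python3 - <<'E'
from h import *
k=T('wrist');s=r.read_state()
Rm=R.from_quat(s['eef_rot']);c=np.array([.6645,.0733,.009])
for uv in[(404,155),(427,229),(190,205)]:
    p=ray(k,uv,.01);print(p.round(3),(Rm.inv().apply(p-c)*100).round(2))
print(rel([.6645,.0733,.0195]),rel([.6645,.0733,.06]),Rm.as_matrix().round(3))
E
```

```text
[0.673 0.171 0.01 ] [-0.08  9.58 -2.1 ]
[0.762 0.177 0.01 ] [-0.42 12.83  6.27]
[ 0.657 -0.07   0.01 ] [ -0.15 -13.91   3.47]
[14.01 -0.59 -1.78] [ 9.96 -0.62 -1.94] [[-0.038  0.294  0.955]
 [ 0.005  0.956 -0.294]
 [-0.999 -0.006 -0.038]]
```

```bash
python3 -m inch '[{"translation":[1.5,-0.1,-0.4],"spin":0},{"translation":[2.5,-0.2,-0.6],"spin":0},{"translation":[2.5,-0.2,-0.6],"spin":0},{"translation":[2.5,-0.1,-0.3],"spin":0},{"translation":[1,0,0],"spin":0},{"translation":[0,0,0],"spin":0},{"translation":[0,0,0],"spin":0}]'; python3 look.py .6645 .0733 .009 30 140,160; python3 -c "
from h import *
print(rel([.6645,.0733,.0195]),R.from_quat(r.read_state()['eef_rot']).as_matrix().round(3))"
```

```text
time: 13.55
ee_pos: [0.6622, 0.0705, 0.0553]
eef_rot: [0.106, 0.712, -0.107, 0.686]
ft_force: [0.9, 0.4, 0.9]
width: 0.087
px [324.1 229.7] t 13.65 pos [0.6623 0.0706 0.0554] w 0.0873 F [-0.1  0.5  0.3] j [-0.57  0.66  0.57  1.52 -0.38  1.12  1.36]
140 {'circ': (0.6557, 0.076), 'd': 43.6, 'ell': array([0.6544, 0.0766]), 'ax': array([27.1, 42.4])} rel@z0.06 [-0.43  0.32 -0.81]
160 {'circ': (0.6561, 0.0759), 'd': 43.3, 'ell': array([0.6543, 0.0767]), 'ax': array([26. , 42.2])} rel@z0.06 [-0.43  0.32 -0.76]
[3.58 0.35 0.26] [[-0.037  0.298  0.954]
 [ 0.006  0.955 -0.298]
 [-0.999 -0.006 -0.037]]
```

```bash
python3 -m inch '[{"translation":[1.2,0.3,0.2],"spin":0},{"translation":[1.2,0,0],"spin":0},{"translation":[0.8,0,0],"spin":0},{"translation":[0,0,0],"spin":0},{"translation":[0,0,0],"spin":0}]'; python3 -c "
from h import *
print(rel([.6645,.0733,.0195]))"
```

```text
time: 14.28
ee_pos: [0.6643, 0.0733, 0.0212]
eef_rot: [0.106, 0.712, -0.106, 0.686]
ft_force: [-0.5, -0.6, 0.4]
width: 0.0871
[0.17 0.01 0.02]
```

```bash
python3 -m inch '[{"translation":[0.22,0,0],"spin":0},{"translation":[0,0,0],"spin":0},{"translation":[0,0,0],"spin":0}]'; python3 -m inch '[{"translation":[0,0,0],"spin":0},{"translation":[0,0,0],"spin":0},{"translation":[0,0,0],"spin":0},{"translation":[0,0,0],"spin":0},{"translation":[0,0,0],"spin":0},{"translation":[0,0,0],"spin":0},{"translation":[0,0,0],"spin":0}]' 1 25; python3 -m inch '[{"translation":[-1,0,0],"spin":0},{"translation":[-2.5,0,0],"spin":0},{"translation":[-3,0,0],"spin":0},{"translation":[-3,0,0],"spin":0},{"translation":[-2,0,0],"spin":0},{"translation":[0,0,0],"spin":0}]'; python3 -c "
from h import *
snap('wrist','pics/w9.png')
cv2.imwrite('pics/w9c.png',cv2.resize(cv2.imread('pics/w9.png')[180:290,230:410],(720,440)))
print(rel([.4635,-.3005,.13]),R.from_quat(r.read_state()['eef_rot']).as_matrix().round(3))"
```

```text
time: 14.65
ee_pos: [0.6647, 0.0733, 0.0197]
eef_rot: [0.107, 0.712, -0.106, 0.686]
ft_force: [0.3, -0.4, -0.0]
width: 0.0871
time: 15.52
ee_pos: [0.6648, 0.0733, 0.0199]
eef_rot: [0.107, 0.712, -0.106, 0.686]
ft_force: [1.1, 0.0, -0.1]
width: 0.0485
time: 16.27
ee_pos: [0.6689, 0.0724, 0.1406]
eef_rot: [0.107, 0.711, -0.106, 0.686]
ft_force: [0.0, -0.2, -0.8]
width: 0.0482
[  1.47 -41.69  -8.39] [[-0.036  0.298  0.954]
 [ 0.006  0.955 -0.298]
 [-0.999 -0.005 -0.037]]
```

View pics/w9c.png

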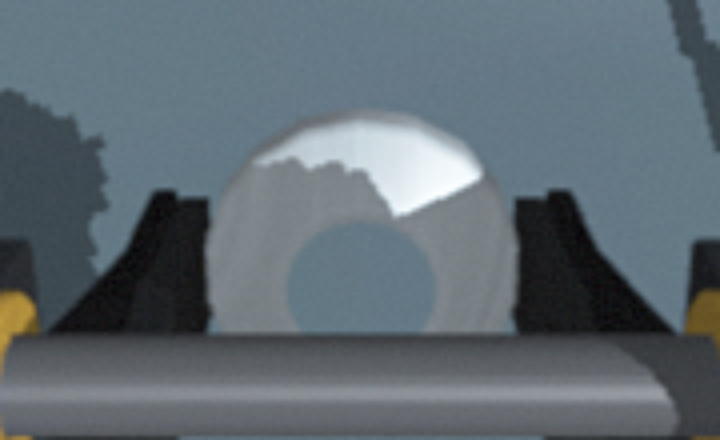

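```bash
python3 -m inch '[{"translation":[0,-2,-0.4],"spin":0},{"translation":[0,-4.6,-0.9],"spin":0},{"translation":[0,-4.6,-0.9],"spin":0},{"translation":[0,-4.6,-0.9],"spin":0},{"translation":[0,-4.6,-0.9],"spin":0},{"translation":[0,-4.6,-0.9],"spin":0},{"translation":[0,-4.6,-1],"spin":0},{"translation":[0,-4.6,-1],"spin":0},{"translation":[0,-4,-0.8],"spin":0},{"translation":[0,-2,-0.4],"spin":0},{"translation":[0,-0.8,-0.1],"spin":0},{"translation":[0,0,0],"spin":0},{"translation":[0,0,0],"spin":0}]'; python3 - <<'E'
from h import *
m=optics.camera_model('wrist');K=m['camera_matrix'];M=m['tool_from_camera']
def tr(uv,x):
    d=M[:3,:3]@np.linalg.solve(K,[*uv,1.]);o=M[:3,3];return (o+d*(x-o[0])/d[0])*1000
for uv in[(301.75,253),(339.5,253),(320.5,234.25)]: print(tr(uv,.005))
print(rel([.4640,-.3006,.11]),R.from_quat(r.read_state()['eef_rot']).as_matrix().round(3))
E
```

```text
time: 17.95
ee_pos: [0.4414, -0.3127, 0.1328]
eef_rot: [0.109, 0.719, -0.11, 0.677]
ft_force: [0.4, -0.0, -0.5]
width: 0.048
[  5.         -10.42394441   0.51808427]
[ 5.         12.31437615  0.52314569]
[  5.           0.86686986 -11.75094216]
[2.15 1.87 1.91] [[-0.058  0.306  0.95 ]
 [ 0.008  0.952 -0.306]
 [-0.998 -0.01  -0.058]]
```

```bash
python3 -m inch '[{"translation":[0.3,0.9,0.9],"spin":0},{"translation":[0.5,0.8,0.8],"spin":0},{"translation":[0.5,0.2,0.2],"spin":0},{"translation":[0,0,0],"spin":0},{"translation":[0,0,0],"spin":0}]'; python3 - <<'E'
from h import *
im,k=snap('wrist','pics/w10.png')
cv2.imwrite('pics/w10c.png',cv2.resize(im[140:290,230:410,::-1],(720,600)))
print(rel([.4643,-.3008,.105]),R.from_quat(r.read_state()['eef_rot']).as_matrix().round(3),proj(k,[.463,-.2998,.064]))
E
```

```text
time: 18.58
ee_pos: [0.4679, -0.2966, 0.1167]
eef_rot: [0.108, 0.72, -0.108, 0.677]
ft_force: [0.4, -0.3, -1.1]
width: 0.0483
[ 1.18 -0.49 -0.14] [[-0.059  0.301  0.952]
 [ 0.009  0.953 -0.301]
 [-0.998 -0.01  -0.059]] [314.05017431 221.89174845]
```

View pics/w10c.png

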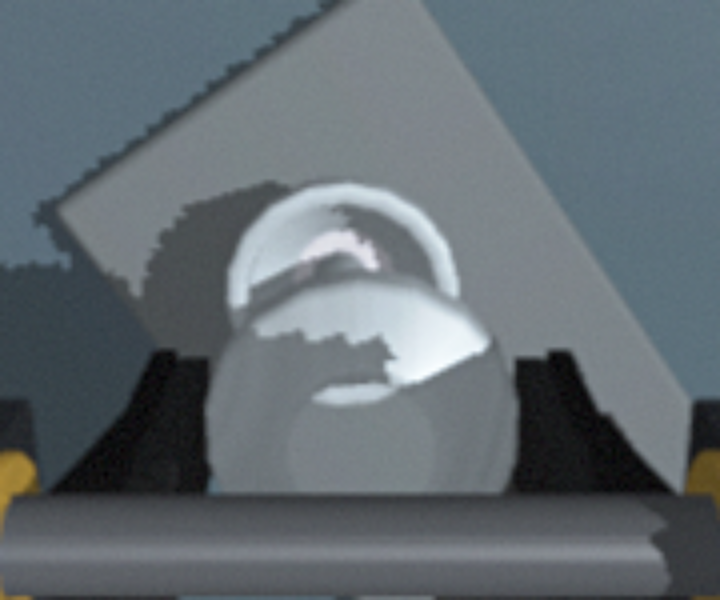

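```bash
python3 -m inch '[{"translation":[0.4,-0.4,-0.1],"spin":0},{"translation":[0.4,0,0],"spin":0},{"translation":[0,0,0],"spin":0},{"translation":[0,0,0],"spin":0}]'; python3 - <<'E'
from h import *
print(rel([.4643,-.3008,.061]))
E
```

```text
time: 19.12
ee_pos: [0.4645, -0.301, 0.1086]
eef_rot: [0.108, 0.719, -0.108, 0.677]
ft_force: [0.5, -1.0, -0.5]
width: 0.0483
[4.75 0.06 0.25]
```

```bash
python3 -m inch '[{"translation":[0.8,0,0.04],"spin":0},{"translation":[0.8,0,0.04],"spin":0},{"translation":[0.8,0,0.04],"spin":0},{"translation":[0.4,0,0.02],"spin":0},{"translation":[0,0,0],"spin":0}]'; python3 - <<'E'
from h import *
print(rel([.4643,-.3008,.061]))
E
```

```text
time: 19.75
ee_pos: [0.464, -0.3009, 0.078]
eef_rot: [0.108, 0.72, -0.108, 0.677]
ft_force: [0.2, -0.0, -0.2]
width: 0.0483
[1.7  0.03 0.13]
```

```bash
python3 -m inch '[{"translation":[0.4,0.02,0.06],"spin":0},{"translation":[0.4,0,0.04],"spin":0},{"translation":[0.3,0,0.02],"spin":0},{"translation":[0,0,0],"spin":0}]'; python3 - <<'E'
from h import *
print(rel([.4643,-.3008,.061]))
E
```

```text
time: 20.25
ee_pos: [0.4649, -0.3011, 0.0665]
eef_rot: [0.108, 0.72, -0.108, 0.677]
ft_force: [0.2, -0.9, -0.7]
width: 0.0482
[ 0.56  0.01 -0.03]
```

```bash
python3 -m inch '[{"translation":[0.3,0,0],"spin":0},{"translation":[0.2,0,0],"spin":0},{"translation":[0,0,0],"spin":0}]';python3 -m inch '[{"translation":[0.15,0,0],"spin":0},{"translation":[0,0,0],"spin":0}]'; python3 - <<'E'
from h import *
print(rel([.4643,-.3008,.061]))
E
```

```text
time: 20.62
ee_pos: [0.4646, -0.3011, 0.0614]
eef_rot: [0.108, 0.719, -0.108, 0.678]
ft_force: [0.5, -0.8, -0.1]
width: 0.0481
time: 20.88
ee_pos: [0.465, -0.3013, 0.0608]
eef_rot: [0.108, 0.719, -0.108, 0.678]
ft_force: [-1.1, 0.4, 2.0]
width: 0.0482
[-0.01  0.02 -0.08]
```

```bash
python3 -m inch '[{"translation":[0,0,0],"spin":0},{"translation":[0,0,0],"spin":0},{"translation":[0,0,0],"spin":0},{"translation":[0,0,0],"spin":0},{"translation":[-2,0,0],"spin":0},{"translation":[-4,0,0],"spin":0},{"translation":[-4,0,0.8],"spin":0},{"translation":[-1,0,3],"spin":0},{"translation":[0,0,3],"spin":0},{"translation":[0,0,0],"spin":0}]' 0 20; python3 - <<'E'
from h import *
im,k=snap('wrist','pics/w11.png')
u,v=proj(k,[.463,-.2998,.05]).astype(int)
cv2.imwrite('pics/w11c.png',cv2.resize(im[max(v-60,0):v+60,u-80:u+80,::-1],(800,600)))
s,_=snap('scene','pics/s11.png');cv2.imwrite('pics/s11c.png',cv2.resize(s[190:290,120:270,::-1],(750,500),interpolation=cv2.INTER_CUBIC))
for z in(.045,.050): print(blob(im,k,(u,v),34,z,150))
print(rel([.437,-.063,.17]),R.from_quat(r.read_state()['eef_rot']).as_matrix().round(3))
E
```

```text
time: 22.12
ee_pos: [0.5387, -0.3244, 0.1783]
eef_rot: [0.108, 0.717, -0.109, 0.68]
ft_force: [-0.4, -0.4, -0.8]
width: 0.087
{'circ': (0.4645, -0.2996), 'd': 49.6, 'ell': array([ 0.4644, -0.2995]), 'ax': array([48.3, 49.1])}
{'circ': (0.4646, -0.2997), 'd': 48.7, 'ell': array([ 0.4645, -0.2995]), 'ax': array([47.4, 48.3])}
[  1.52  21.88 -17.43] [[-0.053  0.305  0.951]
 [ 0.007  0.952 -0.305]
 [-0.999 -0.01  -0.053]]
```

View pics/w11c.png

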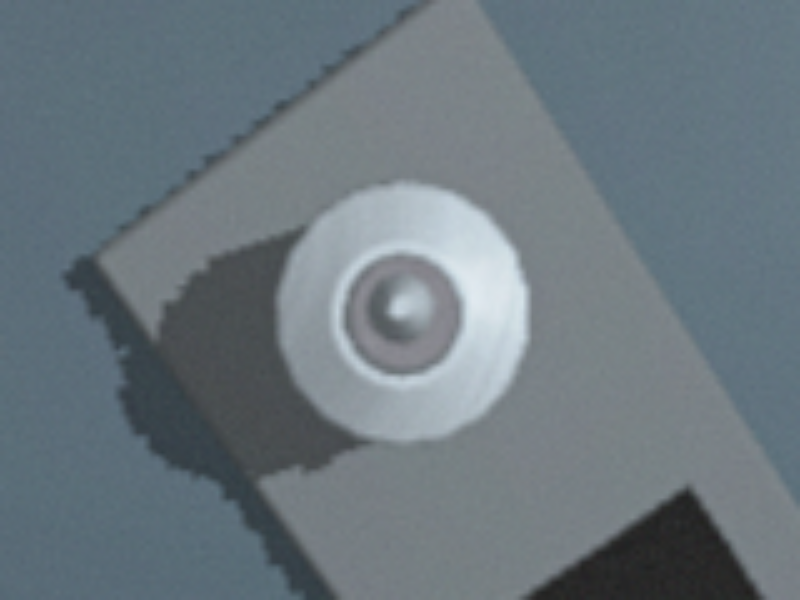

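View pics/s11c.png

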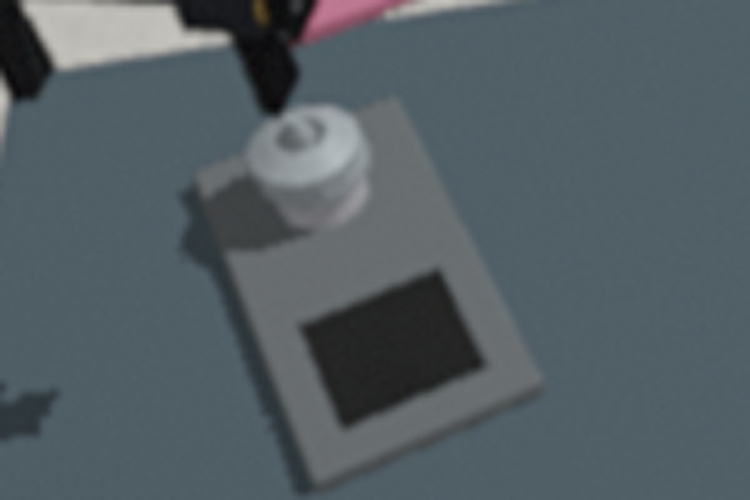

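```bash
python3 -m inch '[{"translation":[0,1.2,-0.8],"spin":0},{"translation":[0,2.4,-1.6],"spin":0},{"translation":[0,2.4,-1.6],"spin":0},{"translation":[0,2.4,-1.6],"spin":0},{"translation":[0,2.4,-1.6],"spin":0},{"translation":[0,2.4,-1.6],"spin":0},{"translation":[0,2.4,-1.6],"spin":0},{"translation":[0,2.4,-1.6],"spin":0},{"translation":[0,2.2,-1.4],"spin":0},{"translation":[0,1.2,-0.8],"spin":0},{"translation":[0,0.6,-0.4],"spin":0},{"translation":[0,0,0],"spin":0}]' 0 20; python3 look.py .437 -.063 .012 26 150,175; python3 - <<'E'
from h import *
print(R.from_quat(r.read_state()['eef_rot']).as_matrix().round(3))
t=cv2.cvtColor(cv2.imread('pics/top0.png'),cv2.COLOR_BGR2GRAY);k=T('top')
def dark(uv,rad):
    u,v=uv;c=t[v-rad:v+rad,u-rad:u+rad];m=(c<45).astype(np.uint8)
    q=max(cv2.findContours(m,cv2.RETR_EXTERNAL,cv2.CHAIN_APPROX_NONE)[0],key=cv2.contourArea)
    w=np.array([ray(k,p+[u-rad,v-rad],.012)[:2] for p in q.reshape(-1,2)],np.float32)
    print(cv2.minAreaRect(w),cv2.minEnclosingCircle(w))
dark((432,181),24);dark((202,197),26);dark((204,239),18)
E
```

```text
time: 23.72
ee_pos: [0.4502, -0.0541, 0.1846]
eef_rot: [0.11, 0.719, -0.104, 0.678]
ft_force: [-0.7, -0.1, 0.3]
width: 0.0869
px [309.3 184.7] t 23.82 pos [ 0.4505 -0.0549  0.1846] w 0.087 F [-0.9 -0.2  0.4] j [-0.63  0.01  0.67  1.95 -0.03  1.23  1.32]
150 {'circ': (0.4375, -0.0593), 'd': 41.6, 'ell': array([ 0.4372, -0.0596]), 'ax': array([40.4, 40.9])} rel@z0.06 [12.5  -0.8  -0.39]
175 {'circ': (0.4372, -0.0596), 'd': 40.8, 'ell': array([ 0.4373, -0.0595]), 'ax': array([39.7, 40.2])} rel@z0.06 [12.5  -0.84 -0.41]
[[-0.055  0.301  0.952]
 [ 0.017  0.954 -0.301]
 [-0.998 -0.    -0.058]]
((0.5587074756622314, -0.27199816703796387), (0.06039591133594513, 0.06055270507931709), 17.558074951171875) ((0.559397280216217, -0.2723139226436615), 0.04115571081638336)
((0.5175139904022217, 0.2741658389568329), (0.07642468065023422, 0.0767090767621994), 6.620278358459473) ((0.5171986818313599, 0.2740262448787689), 0.0529676228761673)
((0.41920751333236694, 0.263337105512619), (0.05357121676206589, 0.052019018679857254), 57.5554313659668) ((0.41856881976127625, 0.2633911073207855), 0.02786211483180523)
```

View pics/last.png

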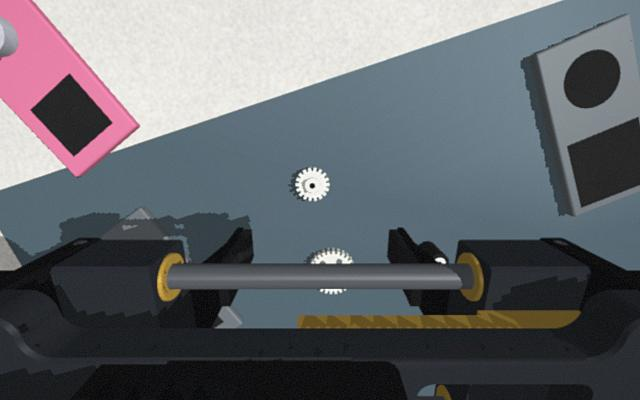

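```bash
python3 -m inch '[{"translation":[1.5,-0.2,-0.1],"spin":0},{"translation":[3,-0.2,-0.1],"spin":0},{"translation":[3,-0.2,-0.1],"spin":0},{"translation":[3,-0.2,-0.1],"spin":0},{"translation":[1.5,0,0],"spin":0},{"translation":[0.5,0,0],"spin":0},{"translation":[0,0,0],"spin":0}]';  python3 - <<'E'
from h import *
print(rel([.4372,-.0595,.021]))
E
```

```text
time: 24.7
ee_pos: [0.4343, -0.0645, 0.0515]
eef_rot: [0.112, 0.719, -0.109, 0.677]
ft_force: [0.2, -0.0, -0.4]
width: 0.087
[3.03 0.58 0.31]
```

```bash
python3 -m inch '[{"translation":[1,0.5,0.3],"spin":0},{"translation":[1.2,0,0],"spin":0},{"translation":[0.7,0,0],"spin":0},{"translation":[0,0,0],"spin":0},{"translation":[0,0,0],"spin":0}]';  python3 - <<'E'
from h import *
print(rel([.4372,-.0595,.021]))
E
```

```text
time: 25.32
ee_pos: [0.4381, -0.0599, 0.0211]
eef_rot: [0.112, 0.719, -0.109, 0.678]
ft_force: [0.6, -0.6, -0.3]
width: 0.0868
[ 0.01  0.01 -0.1 ]
```

```bash
python3 -m inch '[{"translation":[0,0,0],"spin":0},{"translation":[0,0,0],"spin":0},{"translation":[0,0,0],"spin":0},{"translation":[0,0,0],"spin":0},{"translation":[0,0,0],"spin":0},{"translation":[0,0,0],"spin":0},{"translation":[0,0,0],"spin":0},{"translation":[0,0,0],"spin":0}]' 1 20; python3 -m inch '[{"translation":[-1,0,0],"spin":0},{"translation":[-2.5,0,0],"spin":0},{"translation":[-3,0,0],"spin":0},{"translation":[-2.5,0,0],"spin":0},{"translation":[0,0,0],"spin":0}]'; python3 - <<'E'
from h import *
snap('wrist','pics/w12.png')
print(rel([.5588,-.272,.11]),R.from_quat(r.read_state()['eef_rot']).as_matrix().round(3))
E
```

```text
time: 26.32
ee_pos: [0.4386, -0.0599, 0.0218]
eef_rot: [0.112, 0.718, -0.108, 0.678]
ft_force: [0.2, 1.1, 0.3]
width: 0.039
time: 26.95
ee_pos: [0.4436, -0.0619, 0.1163]
eef_rot: [0.112, 0.718, -0.109, 0.678]
ft_force: [0.7, 0.6, -2.0]
width: 0.039
[ -0.41 -16.41  17.52] [[-0.057  0.309  0.949]
 [ 0.014  0.951 -0.309]
 [-0.998 -0.005 -0.058]]
```

View pics/w12.png

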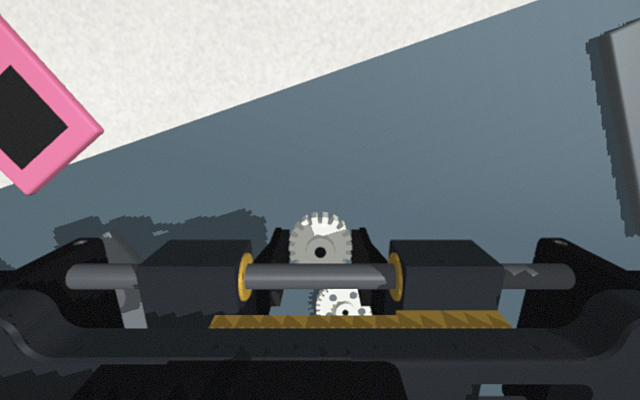

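```bash
python3 -m inch '[{"translation":[0,-1,1.1],"spin":0},{"translation":[0,-2.2,2.3],"spin":0},{"translation":[0,-2.2,2.3],"spin":0},{"translation":[0,-2.2,2.3],"spin":0},{"translation":[0,-2.2,2.3],"spin":0},{"translation":[0,-2.2,2.3],"spin":0},{"translation":[0,-2,2.2],"spin":0},{"translation":[0,-1.3,1.3],"spin":0},{"translation":[0,-0.6,0.8],"spin":0},{"translation":[0,0,0],"spin":0},{"translation":[0,0,0],"spin":0}]'; python3 - <<'E'
from h import *
print(rel([.5588,-.272,.04]),R.from_quat(r.read_state()['eef_rot']).as_matrix().round(3))
E
```

```text
time: 28.38
ee_pos: [0.5515, -0.2681, 0.0938]
eef_rot: [0.111, 0.725, -0.108, 0.672]
ft_force: [0.0, 0.1, -0.3]
width: 0.0391
[ 5.31 -0.11  1.21] [[-0.073  0.306  0.949]
 [ 0.016  0.952 -0.306]
 [-0.997 -0.007 -0.075]]
```

```bash
python3 -m inch '[{"translation":[1,0,0.5],"spin":0},{"translation":[1.5,0,0.5],"spin":0},{"translation":[1.2,0,0.3],"spin":0},{"translation":[0.8,0,0.1],"spin":0},{"translation":[0,0,0],"spin":0},{"translation":[0,0,0],"spin":0}]'; python3 - <<'E'
from h import *
print(rel([.5602,-.2725,.0345]),R.from_quat(r.read_state()['eef_rot']).as_matrix().round(3))
E
```

```text
time: 29.12
ee_pos: [0.562, -0.2698, 0.0439]
eef_rot: [0.111, 0.725, -0.107, 0.671]
ft_force: [0.1, -0.4, -0.3]
width: 0.0391
[ 0.94 -0.31 -0.01] [[-0.074  0.304  0.95 ]
 [ 0.018  0.953 -0.304]
 [-0.997 -0.006 -0.076]]
```

```bash
python3 -m inch '[{"translation":[0.4,-0.25,0],"spin":0},{"translation":[0.4,0,0],"spin":0},{"translation":[0,0,0],"spin":0},{"translation":[0,0,0],"spin":0}]'; python3 - <<'E'
from h import *
print(rel([.5602,-.2725,.034]))
E
```

```text
time: 29.62
ee_pos: [0.5608, -0.2725, 0.0363]
eef_rot: [0.111, 0.725, -0.107, 0.672]
ft_force: [-0.3, -0.0, -0.2]
width: 0.0391
[ 0.23 -0.02 -0.04]
```

```bash
python3 -m inch '[{"translation":[0.25,0,0],"spin":0},{"translation":[0,0,0],"spin":0}]'; python3 -m inch '[{"translation":[0,0,0],"spin":0},{"translation":[0,0,0],"spin":0},{"translation":[0,0,0],"spin":0},{"translation":[0,0,0],"spin":0},{"translation":[0,0,0],"spin":0},{"translation":[-1.5,0,0],"spin":0},{"translation":[-3.5,0,0],"spin":0},{"translation":[-4,0,0],"spin":0},{"translation":[-2,0,0],"spin":0},{"translation":[0,0,0],"spin":0}]' 0; python3 - <<'E'
from h import *
print(rel([.553,-.072,.17]),R.from_quat(r.read_state()['eef_rot']).as_matrix().round(3))
im,k=snap('wrist','pics/w13.png');print(proj(k,[.5588,-.272,.024]))
E
```

```text
time: 29.88
ee_pos: [0.5608, -0.2725, 0.034]
eef_rot: [0.111, 0.724, -0.107, 0.672]
ft_force: [-0.5, 0.0, 0.9]
width: 0.039
time: 31.12
ee_pos: [0.5694, -0.2751, 0.151]
eef_rot: [0.111, 0.724, -0.107, 0.673]
ft_force: [-0.6, 0.6, -1.0]
width: 0.0874
[-1.46 18.83 -7.88] [[-0.07   0.305  0.95 ]
 [ 0.016  0.952 -0.305]
 [-0.997 -0.006 -0.072]]
[319.95523948 193.75138998]
```

View pics/w13.png

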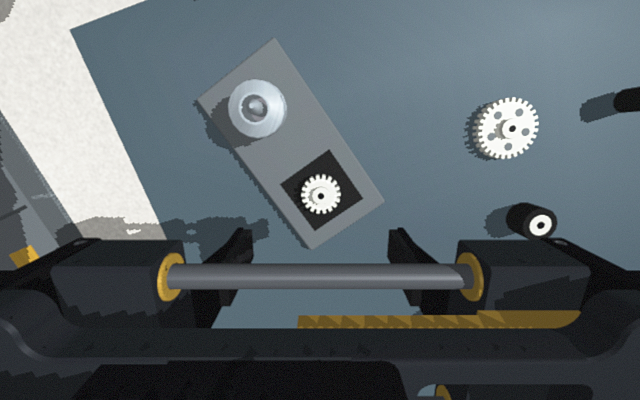

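```bash
python3 -m inch '[{"translation":[-0.3,1,-0.2],"spin":0},{"translation":[-0.4,2.4,-0.5],"spin":0},{"translation":[-0.4,2.4,-0.5],"spin":0},{"translation":[-0.4,2.4,-0.5],"spin":0},{"translation":[-0.4,2.4,-0.5],"spin":0},{"translation":[-0.4,2.4,-0.5],"spin":0},{"translation":[0,2.4,-0.5],"spin":0},{"translation":[0,2,-0.4],"spin":0},{"translation":[0,1,-0.2],"spin":0},{"translation":[0,0.4,-0.1],"spin":0},{"translation":[0,0,0],"spin":0}]' 0; python3 look.py .553 -.072 .012 34 150,175; python3 - <<'E'
from h import *
print(R.from_quat(r.read_state()['eef_rot']).as_matrix().round(3))
t=cv2.cvtColor(cv2.imread('pics/top0.png'),cv2.COLOR_BGR2RGB)
print(blob(t,T('top'),(348,183),18,.012,125), blob(t,T('top'),(345,231),14,.012,125))
E
```

```text
time: 32.55
ee_pos: [0.5875, -0.0718, 0.1677]
eef_rot: [0.11, 0.729, -0.107, 0.667]
ft_force: [-0.3, -0.2, 0.4]
width: 0.0873
px [311.3 171.2] t 32.65 pos [ 0.5875 -0.0723  0.1678] w 0.0871 F [ 1.  -0.1  0. ] j [-0.49  0.44  0.71  1.6  -0.29  1.3   1.54]
150 {'circ': (0.5547, -0.0708), 'd': 61.4, 'ell': array([ 0.5547, -0.0708]), 'ax': array([60.5, 60.8])} rel@z0.06 [11.02 -0.76 -2.22]
175 {'circ': (0.5547, -0.0708), 'd': 61.0, 'ell': array([ 0.5547, -0.0708]), 'ax': array([59.9, 60.3])} rel@z0.06 [11.02 -0.76 -2.22]
[[-0.085  0.304  0.949]
 [ 0.019  0.953 -0.304]
 [-0.996 -0.008 -0.087]]
{'circ': (0.554, -0.0713), 'd': 60.4, 'ell': array([ 0.5537, -0.0715]), 'ax': array([57.6, 59.9])} {'circ': (0.4373, -0.0606), 'd': 40.2, 'ell': array([ 0.437 , -0.0606]), 'ax': array([37.7, 39.3])}
```

View pics/last.png

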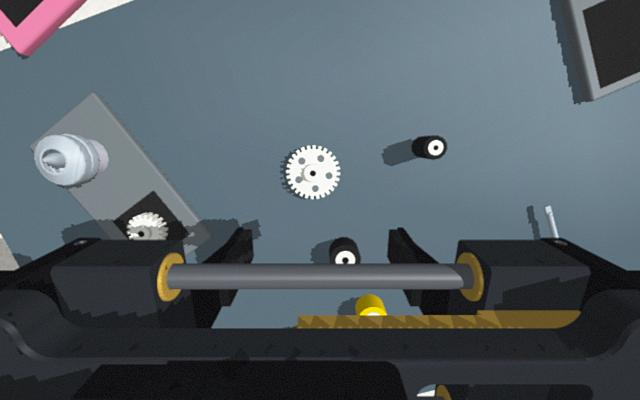

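```bash
python3 -m inch '[{"translation":[1.5,-0.1,-0.3],"spin":0},{"translation":[2.5,-0.2,-0.5],"spin":0},{"translation":[2.5,-0.2,-0.5],"spin":0},{"translation":[2.5,-0.1,-0.5],"spin":0},{"translation":[1.5,-0.1,-0.3],"spin":0},{"translation":[0.5,0,0],"spin":0},{"translation":[0,0,0],"spin":0},{"translation":[0,0,0],"spin":0}]';  python3 - <<'E'
from h import *
print(rel([.5549,-.0709,.0215]))
E
```

```text
time: 33.65
ee_pos: [0.5532, -0.0745, 0.0542]
eef_rot: [0.112, 0.728, -0.109, 0.667]
ft_force: [0.4, 0.6, 0.1]
width: 0.0871
[3.25 0.43 0.33]
```

```bash
python3 -m inch '[{"translation":[0.6,0.4,0.3],"spin":0},{"translation":[1.2,0,0],"spin":0},{"translation":[0.9,0,0],"spin":0},{"translation":[0.4,0,0],"spin":0},{"translation":[0,0,0],"spin":0},{"translation":[0,0,0],"spin":0}]';  python3 - <<'E'
from h import *
print(rel([.5549,-.0709,.0215]))
E
```

```text
time: 34.4
ee_pos: [0.5555, -0.0707, 0.0214]
eef_rot: [0.112, 0.728, -0.109, 0.667]
ft_force: [0.4, 0.3, 0.3]
width: 0.087
[-0.01 -0.03 -0.06]
```

```bash
python3 -m inch '[{"translation":[0,0,0],"spin":0},{"translation":[0,0,0],"spin":0},{"translation":[0,0,0],"spin":0},{"translation":[0,0,0],"spin":0},{"translation":[0,0,0],"spin":0},{"translation":[0,0,0],"spin":0}]' 1 20; python3 -m inch '[{"translation":[-1,0,0],"spin":0},{"translation":[-2.5,0,0],"spin":0},{"translation":[-3,0,0],"spin":0},{"translation":[-2.5,0,0],"spin":0},{"translation":[0,0,0],"spin":0}]'; python3 - <<'E'
from h import *
print(rel([.5175,.274,.11]),R.from_quat(r.read_state()['eef_rot']).as_matrix().round(3),r.read_state()['joint_positions'].round(2))
E
```

```text
time: 35.15
ee_pos: [0.5559, -0.0708, 0.022]
eef_rot: [0.112, 0.728, -0.109, 0.668]
ft_force: [-0.3, 0.1, 0.5]
width: 0.0594
time: 35.78
ee_pos: [0.5638, -0.0728, 0.1166]
eef_rot: [0.112, 0.727, -0.109, 0.668]
ft_force: [0.5, -0.9, -0.7]
width: 0.0595
[  1.63  31.55 -15.06] [[-0.082  0.31   0.947]
 [ 0.017  0.951 -0.309]
 [-0.996 -0.009 -0.083]] [-0.5   0.44  0.71  1.72 -0.3   1.19  1.55]
```

```bash
python3 -m inch '[{"translation":[0,1.5,-0.7],"spin":0},{"translation":[0,3,-1.4],"spin":0},{"translation":[0,3.2,-1.6],"spin":0},{"translation":[0,3.2,-1.6],"spin":0},{"translation":[0,3.2,-1.6],"spin":0},{"translation":[0,3.2,-1.6],"spin":0},{"translation":[0,3.2,-1.6],"spin":0},{"translation":[0,3.2,-1.6],"spin":0},{"translation":[0,3.2,-1.6],"spin":0},{"translation":[0,2.4,-1.1],"spin":0},{"translation":[0,1.4,-0.6],"spin":0},{"translation":[0,0.4,-0.2],"spin":0},{"translation":[0,0,0],"spin":0},{"translation":[0,0,0],"spin":0}]'; python3 - <<'E'
from h import *
print(rel([.5190,.274,.04]),R.from_quat(r.read_state()['eef_rot']).as_matrix().round(3),r.read_state()['joint_positions'].round(2))
im,k=snap('wrist','pics/w14.png')
E
```

```text
time: 37.52
ee_pos: [0.5015, 0.29, 0.1152]
eef_rot: [0.107, 0.733, -0.11, 0.662]
ft_force: [-0.1, -0.4, -0.2]
width: 0.059
[ 7.29 -0.84  2.89] [[-0.1    0.304  0.948]
 [ 0.011  0.953 -0.304]
 [-0.995 -0.02  -0.099]] [-1.01  0.43  0.57  1.69 -0.3   1.19  0.91]
```

View pics/w14.png

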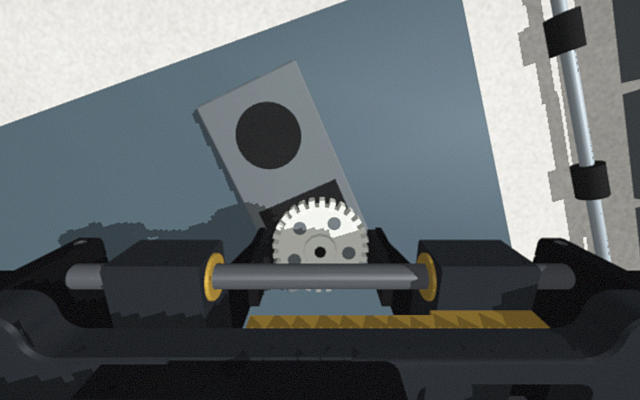

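```bash
python3 -m inch '[{"translation":[1.5,-0.2,0.7],"spin":0},{"translation":[2.2,-0.4,1],"spin":0},{"translation":[2,-0.2,0.8],"spin":0},{"translation":[1,0,0.3],"spin":0},{"translation":[0,0,0],"spin":0},{"translation":[0,0,0],"spin":0}]'; python3 - <<'E'
from h import *
print(rel([.5190,.274,.035]),R.from_quat(r.read_state()['eef_rot']).as_matrix().round(3))
E
```

```text
time: 38.33
ee_pos: [0.5206, 0.2713, 0.0414]
eef_rot: [0.108, 0.733, -0.112, 0.662]
ft_force: [0.2, -0.7, 0.0]
width: 0.0592
[ 0.65  0.22 -0.18] [[-0.1    0.307  0.946]
 [ 0.011  0.951 -0.307]
 [-0.995 -0.02  -0.099]]
```

```bash
python3 -m inch '[{"translation":[0.3,0.2,-0.15],"spin":0},{"translation":[0.3,0,0],"spin":0},{"translation":[0,0,0],"spin":0}]';python3 -m inch '[{"translation":[0.15,0,0],"spin":0},{"translation":[0,0,0],"spin":0}]'; python3 - <<'E'
from h import *
print(rel([.5190,.274,.034]))
E
```

```text
time: 38.7
ee_pos: [0.5194, 0.275, 0.0365]
eef_rot: [0.109, 0.733, -0.111, 0.662]
ft_force: [-0.9, -1.0, -1.6]
width: 0.0593
time: 38.95
ee_pos: [0.5193, 0.2752, 0.0351]
eef_rot: [0.109, 0.733, -0.111, 0.663]
ft_force: [0.5, -0.8, -1.5]
width: 0.0589
[ 0.11 -0.12  0.02]
```

```bash
python3 -m inch '[{"translation":[0.12,0,0],"spin":0},{"translation":[0,0,0],"spin":0}]'; python3 -m inch '[{"translation":[0,0,0],"spin":0},{"translation":[0,0,0],"spin":0},{"translation":[0,0,0],"spin":0},{"translation":[0,0,0],"spin":0},{"translation":[0,0,0],"spin":0},{"translation":[-1.5,0,0],"spin":0},{"translation":[-3.5,0,0],"spin":0},{"translation":[-4,0,0],"spin":0},{"translation":[-2,0,0],"spin":0},{"translation":[0,0,0],"spin":0}]' 0; python3 - <<'E'
from h import *
print(rel([.652,-.067,.17]),R.from_quat(r.read_state()['eef_rot']).as_matrix().round(3))
im,k=snap('wrist','pics/w15.png');print(proj(k,[.5175,.274,.024]))
g=cv2.cvtColor(im,cv2.COLOR_RGB2GRAY)
u,v=proj(k,[.4188,.2634,.012]).astype(int);c=g[max(0,v-34):v+34,u-34:u+34];q=max(cv2.findContours((c<70).astype(np.uint8),0,1)[0],key=cv2.contourArea).reshape(-1,2)+[u-34,max(0,v-34)]
w=np.array([ray(k,p,.012)[:2] for p in q],np.float32);print(cv2.minEnclosingCircle(w))
E
```

```text
time: 39.2
ee_pos: [0.5194, 0.2752, 0.0342]
eef_rot: [0.109, 0.733, -0.11, 0.663]
ft_force: [-1.2, -1.0, 1.0]
width: 0.0594
time: 40.45
ee_pos: [0.5314, 0.2734, 0.1508]
eef_rot: [0.11, 0.732, -0.11, 0.663]
ft_force: [0.7, 0.5, 0.0]
width: 0.0873
[ -3.54 -28.72  21.68] [[-0.096  0.307  0.947]
 [ 0.014  0.952 -0.307]
 [-0.995 -0.016 -0.095]]
[317.88391515 194.29054249]
((0.4183467924594879, 0.265456885099411), 0.029647208750247955)
```

View pics/w15.png

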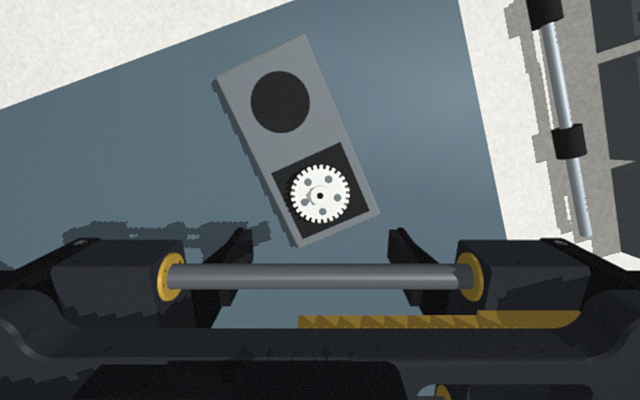

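```bash
python3 -m inch '[{"translation":[-0.2,-1.2,1],"spin":0},{"translation":[-0.4,-2.6,2.2],"spin":0},{"translation":[-0.4,-2.8,2.5],"spin":0},{"translation":[-0.4,-2.8,2.5],"spin":0},{"translation":[-0.4,-2.8,2.5],"spin":0},{"translation":[-0.4,-2.8,2.5],"spin":0},{"translation":[-0.4,-2.8,2.5],"spin":0},{"translation":[-0.4,-2.8,2.5],"spin":0},{"translation":[0,-2.8,2.4],"spin":0},{"translation":[0,-2.8,2.3],"spin":0},{"translation":[0,-1.5,1.2],"spin":0},{"translation":[0,-0.6,0.5],"spin":0},{"translation":[0,0,0],"spin":0},{"translation":[0,0,0],"spin":0}]' 0; python3 look.py .652 -.067 .028 14 150,175; python3 - <<'E'
from h import *
print(R.from_quat(r.read_state()['eef_rot']).as_matrix().round(3))
t=cv2.cvtColor(cv2.imread('pics/top0.png'),cv2.COLOR_BGR2RGB)
print(blob(t,T('top'),(346,139),8,.028,125,'pics/tr.png'))
E
```

```text
time: 42.25
ee_pos: [0.6766, -0.0982, 0.1482]
eef_rot: [0.107, 0.738, -0.118, 0.655]
ft_force: [0.1, 0.1, 0.7]
width: 0.0872
px [345.5 178.2] t 42.35 pos [ 0.6767 -0.098   0.1484] w 0.0872 F [-0.4  0.7 -0.4] j [-0.34  0.68  0.66  1.3  -0.38  1.41  1.57]
150 {'circ': (0.6578, -0.0657), 'd': 22.3, 'ell': array([ 0.6578, -0.0657]), 'ax': array([21.7, 21.9])} rel@z0.06 [ 9.01  2.77 -1.8 ]
175 {'circ': (0.6579, -0.0658), 'd': 21.9, 'ell': array([ 0.6578, -0.0658]), 'ax': array([21.4, 21.6])} rel@z0.06 [ 9.01  2.76 -1.79]
[[-0.117  0.313  0.943]
 [ 0.004  0.949 -0.314]
 [-0.993 -0.033 -0.113]]
{'circ': (0.6578, -0.0668), 'd': 21.7, 'ell': array([ 0.6576, -0.0669]), 'ax': array([20. , 21.5])}
```

View pics/last.png

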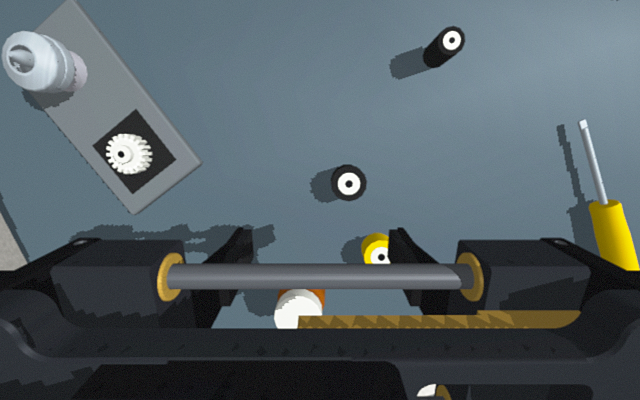

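```bash
python3 -m inch '[{"translation":[1.2,0.5,-0.3],"spin":0},{"translation":[2.2,0.8,-0.5],"spin":0},{"translation":[2.2,0.8,-0.5],"spin":0},{"translation":[1.5,0.6,-0.3],"spin":0},{"translation":[0.6,0,0],"spin":0},{"translation":[0,0,0],"spin":0},{"translation":[0,0,0],"spin":0}]';  python3 - <<'E'
from h import *
print(rel([.658,-.066,.022]))
E
```

```text
time: 43.22
ee_pos: [0.6603, -0.0617, 0.0695]
eef_rot: [0.106, 0.738, -0.116, 0.656]
ft_force: [0.0, -0.3, -0.4]
width: 0.087
[ 4.74 -0.33  0.45]
```

```bash
python3 -m inch '[{"translation":[1,-0.3,0.4],"spin":0},{"translation":[1.4,0,0],"spin":0},{"translation":[1.4,0,0],"spin":0},{"translation":[0.6,0,0],"spin":0},{"translation":[0.2,0,0],"spin":0},{"translation":[0,0,0],"spin":0}]';  python3 - <<'E'
from h import *
print(rel([.658,-.066,.022]))
E
```

```text
time: 43.98
ee_pos: [0.6578, -0.067, 0.0204]
eef_rot: [0.106, 0.738, -0.116, 0.656]
ft_force: [1.0, -0.2, -0.5]
width: 0.0873
[-0.16  0.09 -0.03]
```

```bash
python3 -m inch '[{"translation":[-0.15,0.1,0],"spin":0},{"translation":[0,0,0],"spin":0},{"translation":[0,0,0],"spin":0},{"translation":[0,0,0],"spin":0},{"translation":[0,0,0],"spin":0},{"translation":[0,0,0],"spin":0},{"translation":[0,0,0],"spin":0},{"translation":[0,0,0],"spin":0}]' 1 20; python3 -m inch '[{"translation":[-1,0,0],"spin":0},{"translation":[-2.5,0,0],"spin":0},{"translation":[-3,0,0],"spin":0},{"translation":[-2.5,0,0],"spin":0},{"translation":[0,0,0],"spin":0}]'; python3 - <<'E'
from h import *
im,_=snap('wrist','pics/w16.png')
print(rel([.421,.2645,.11]),R.from_quat(r.read_state()['eef_rot']).as_matrix().round(3),r.read_state()['joint_positions'].round(2))
E
```

```text
time: 44.98
ee_pos: [0.6592, -0.0658, 0.0232]
eef_rot: [0.107, 0.737, -0.116, 0.657]
ft_force: [-0.5, 0.1, 0.5]
width: 0.0357
time: 45.6
ee_pos: [0.6699, -0.0667, 0.1173]
eef_rot: [0.107, 0.737, -0.116, 0.657]
ft_force: [-0.6, 0.6, -1.1]
width: 0.0358
[  3.61  23.78 -33.66] [[-0.115  0.31   0.944]
 [ 0.005  0.95  -0.311]
 [-0.993 -0.031 -0.111]] [-0.39  0.68  0.65  1.37 -0.39  1.34  1.54]
```

View pics/w16.png

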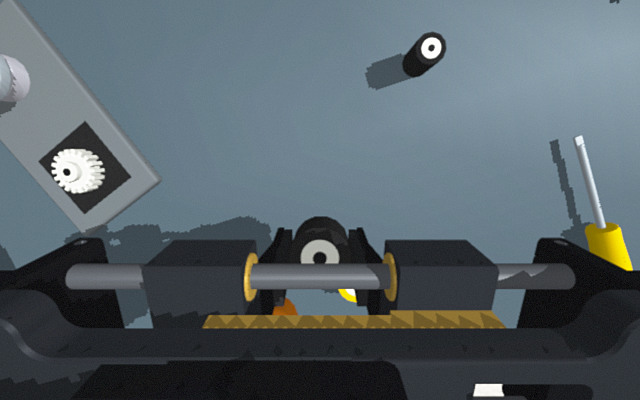

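```bash
python3 -m inch '[{"translation":[0,1,-1.4],"spin":0},{"translation":[0,2,-2.8],"spin":0},{"translation":[0.2,2.1,-3],"spin":0},{"translation":[0.3,2.1,-3],"spin":0},{"translation":[0.3,2.1,-3],"spin":0},{"translation":[0.3,2.1,-3],"spin":0},{"translation":[0.3,2.1,-3],"spin":0},{"translation":[0.3,2.1,-3],"spin":0},{"translation":[0.3,2.1,-3],"spin":0},{"translation":[0.3,2.1,-3],"spin":0},{"translation":[0,2,-2.7],"spin":0},{"translation":[0,1.2,-1.7],"spin":0},{"translation":[0,0.6,-0.7],"spin":0},{"translation":[0,0,0],"spin":0},{"translation":[0,0,0],"spin":0}]'; python3 - <<'E'
from h import *
im,_=snap('wrist','pics/w17.png')
print(rel([.421,.2645,.045]),R.from_quat(r.read_state()['eef_rot']).as_matrix().round(3),r.read_state()['joint_positions'].round(2))
E
```

```text
time: 47.52
ee_pos: [0.3956, 0.2781, 0.1117]
eef_rot: [0.098, 0.746, -0.114, 0.649]
ft_force: [0.6, -0.7, -0.6]
width: 0.0356
[ 6.26 -0.26  3.68] [[-0.138  0.295  0.945]
 [-0.001  0.954 -0.298]
 [-0.99  -0.042 -0.131]] [-1.14  0.24  0.56  1.91 -0.22  1.15  0.78]
```

View pics/w17.png

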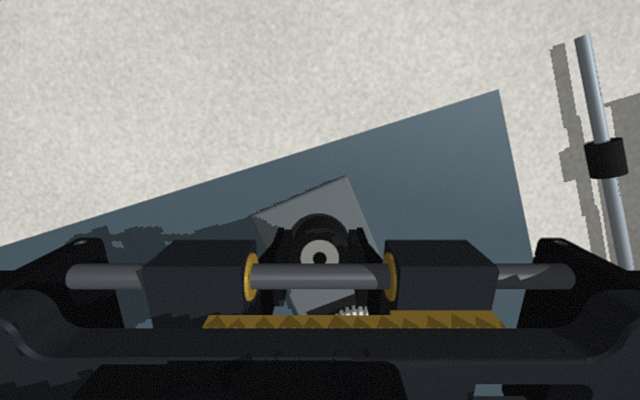

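```bash
python3 -m inch '[{"translation":[1,-0.1,0.9],"spin":0},{"translation":[1.7,-0.1,1.1],"spin":0},{"translation":[1.7,0,0.9],"spin":0},{"translation":[1,0,0.5],"spin":0},{"translation":[0.3,0,0.1],"spin":0},{"translation":[0,0,0],"spin":0},{"translation":[0,0,0],"spin":0}]'; python3 - <<'E'
from h import *
print(rel([.4202,.2645,.036]),R.from_quat(r.read_state()['eef_rot']).as_matrix().round(3))
E
```

```text
time: 48.45
ee_pos: [0.4243, 0.2615, 0.047]
eef_rot: [0.1, 0.745, -0.116, 0.649]
ft_force: [0.7, -0.5, -0.1]
width: 0.0353
[ 1.15  0.21 -0.33] [[-0.137  0.3    0.944]
 [-0.002  0.953 -0.303]
 [-0.991 -0.043 -0.13 ]]
```

```bash
python3 -m inch '[{"translation":[0.4,0.2,-0.3],"spin":0},{"translation":[0.5,0,0],"spin":0},{"translation":[0.2,0,0],"spin":0},{"translation":[0,0,0],"spin":0},{"translation":[0,0,0],"spin":0}]'; python3 - <<'E'
from h import *
print(rel([.4202,.2645,.0355]))
E
```

```text
time: 49.08
ee_pos: [0.4202, 0.2653, 0.0365]
eef_rot: [0.1, 0.745, -0.115, 0.649]
ft_force: [-0.2, 0.5, -0.4]
width: 0.0353
[ 0.1  -0.07  0.04]
```

```bash
python3 -m inch '[{"translation":[0.12,-0.05,0],"spin":0},{"translation":[0,0,0],"spin":0}]'; python3 -m inch '[{"translation":[0,0,0],"spin":0},{"translation":[0,0,0],"spin":0},{"translation":[0,0,0],"spin":0},{"translation":[0,0,0],"spin":0},{"translation":[0,0,0],"spin":0},{"translation":[-1.5,0,0],"spin":0},{"translation":[-3,0,0],"spin":0},{"translation":[-4,0,0],"spin":0},{"translation":[-4,0,0],"spin":0},{"translation":[0,0,2],"spin":0},{"translation":[0,0,4],"spin":0},{"translation":[0,0,3],"spin":0},{"translation":[0,0,0],"spin":0}]' 0; python3 - <<'E'
from h import *
snap('wrist','pics/w18.png');print(r.read_state()['ee_pos'])
E
```

```text
time: 49.32
ee_pos: [0.42, 0.2649, 0.0354]
eef_rot: [0.1, 0.745, -0.115, 0.65]
ft_force: [-0.1, -0.4, -0.4]
width: 0.0355
time: 50.95
ee_pos: [0.5267, 0.2371, 0.1602]
eef_rot: [0.102, 0.743, -0.114, 0.652]
ft_force: [-0.6, 0.2, -0.4]
width: 0.0867
[0.52588534 0.23786083 0.16032035]
```

View pics/w18.png

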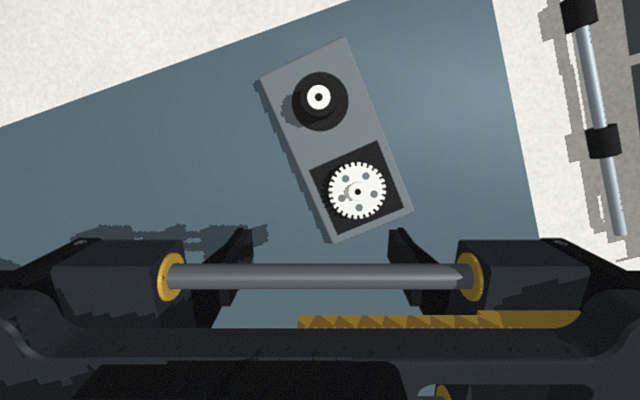

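```bash
python3 -m inch '[{"translation":[-2,-2,0],"spin":0},{"translation":[-2,-4,0],"spin":0},{"translation":[-1,-4,0],"spin":0},{"translation":[0,-3,0],"spin":0},{"translation":[0,0,0],"spin":0},{"translation":[0,0,0],"spin":0}]' 0; python3 - <<'E'
from h import *
t,k=snap('top','pics/t19.png');s,_=snap('scene','pics/s19.png')
cv2.imwrite('pics/t19c.png',cv2.resize(t[50:290,160:480,::-1],(800,600),interpolation=cv2.INTER_CUBIC))
print('gl',blob(t,k,proj(k,[.5175,.274,.012+.012]),18,.024,125)); print('roller core',blob(t,k,proj(k,[.4185,.2645,.04]),9,.04,125))
print('gs',blob(t,k,proj(k,[.5588,-.272,.024]),14,.024,125)); print('crown',blob(t,k,proj(k,[.463,-.2998,.05]),14,.05,115))
E
```

```text
time: 51.75
ee_pos: [0.4889, 0.1146, 0.2194]
eef_rot: [0.101, 0.744, -0.109, 0.652]
ft_force: [-0.4, -0.0, -0.1]
width: 0.0869
gl {'circ': (0.5212, 0.2792), 'd': 119.2, 'ell': array([0.5201, 0.2798]), 'ax': array([ 99.6, 132.5])}Traceback (most recent call last):
  File "<stdin>", line 4, in <module>
  File "h.py", line 25, in blob
    (cx,cy),rr=cv2.minEnclosingCircle(w); el=cv2.fitEllipse(w)
                                             ~~~~~~~~~~~~~~^^^
cv2.error: OpenCV(4.12.0) /io/opencv/modules/imgproc/src/shapedescr.cpp:361: error: (-201:Incorrect size of input array) There should be at least 5 points to fit the ellipse in function 'fitEllipseNoDirect'
```

View pics/t19c.png

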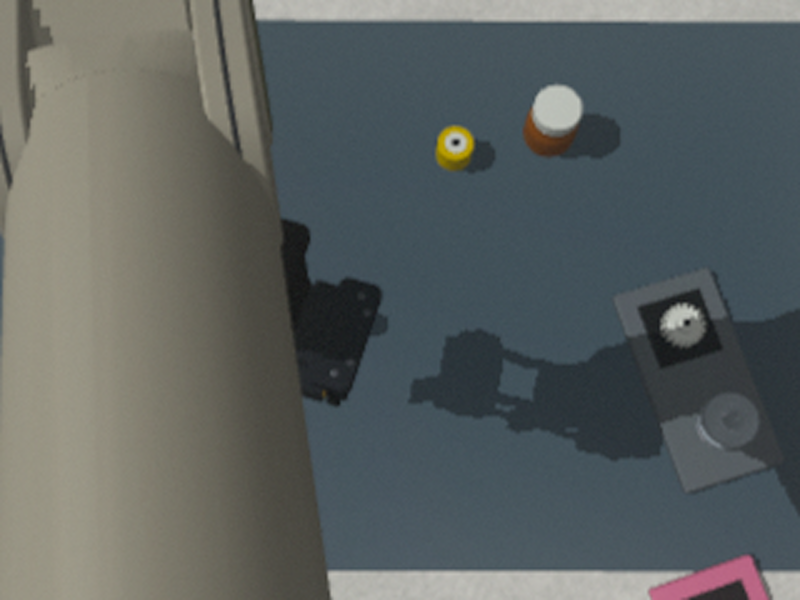

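View pics/s19.png

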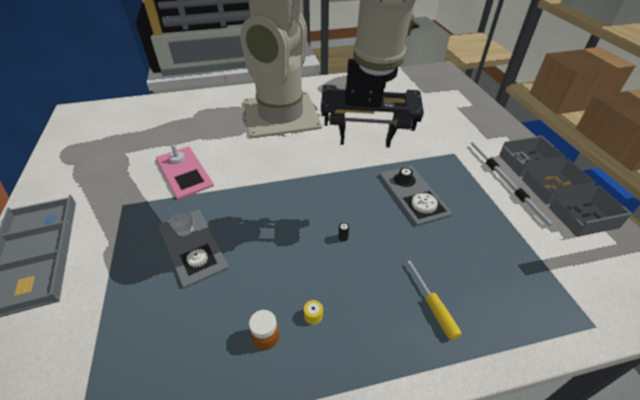

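```bash
python3 - <<'E'
from h import *
s=cv2.cvtColor(cv2.imread('pics/s19.png'),cv2.COLOR_BGR2RGB);k=T('scene')
print('gl',blob(s,k,proj(k,[.5175,.274,.024]),19,.024,150)); print('core',blob(s,k,proj(k,[.4185,.2645,.04]),8,.04,140)); print('gs',blob(s,k,proj(k,[.5588,-.272,.024]),16,.024,150))
s0=cv2.cvtColor(cv2.imread('pics/scene0.png'),cv2.COLOR_BGR2GRAY)
for p,rad in(([.5175,.274,.012],26),([.4185,.2645,.012],16),([.5588,-.272,.012],22)):
    u,v=proj(k,p).astype(int);c=s0[v-rad:v+rad,u-rad:u+rad];q=max(cv2.findContours((c<45).astype(np.uint8),0,1)[0],key=cv2.contourArea).reshape(-1,2)
    w=np.array([ray(k,a+[u-rad,v-rad],.012)[:2] for a in q],np.float32);print(cv2.minAreaRect(w))
cv2.imwrite('pics/s19c.png',cv2.resize(cv2.cvtColor(s,cv2.COLOR_RGB2BGR)[150:230,365:475],(770,560),interpolation=cv2.INTER_CUBIC))
cv2.imwrite('pics/s19d.png',cv2.resize(cv2.cvtColor(s,cv2.COLOR_RGB2BGR)[200:290,140:250],(733,600),interpolation=cv2.INTER_CUBIC))
E
```

```text
gl {'circ': (0.5213, 0.2777), 'd': 61.5, 'ell': array([0.5212, 0.2773]), 'ax': array([57.9, 60.7])}
core {'circ': (0.4207, 0.2679), 'd': 23.0, 'ell': array([0.4207, 0.2678]), 'ax': array([21.1, 23.2])}
gs {'circ': (0.5686, -0.2681), 'd': 37.8, 'ell': array([ 0.5692, -0.267 ]), 'ax': array([29.6, 37.5])}
((0.5198976397514343, 0.2786959409713745), (0.0730723962187767, 0.07398614287376404), 6.147465705871582)
((0.42109501361846924, 0.26745814085006714), (0.05326944217085838, 0.044515322893857956), 76.3468246459961)
((0.5598780512809753, -0.2687966227531433), (0.05800194665789604, 0.059337861835956573), 17.334667205810547)
```

View pics/s19c.png

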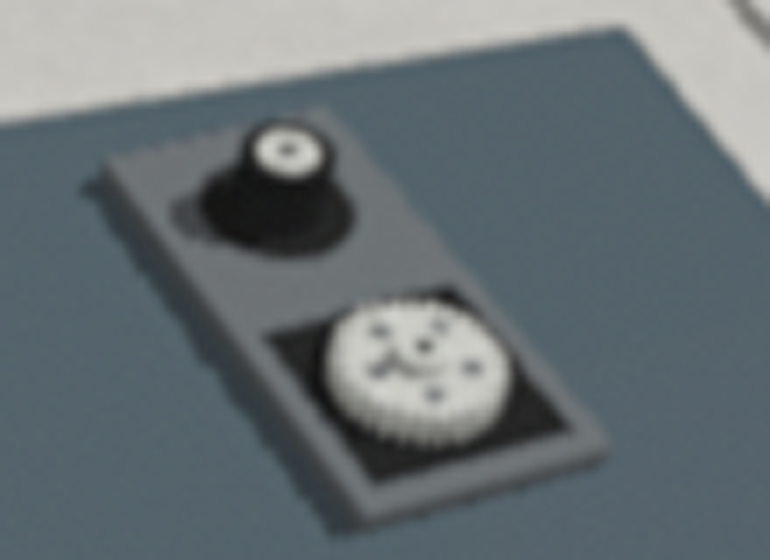

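View pics/s19d.png

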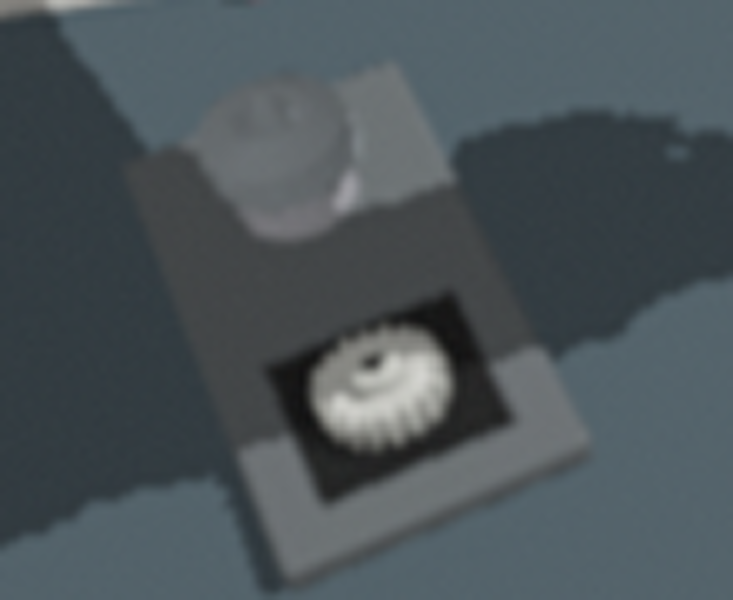

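```bash
python3 -c "
from bench import r,close_job
s=r.read_state();print(s['time'],s['ft_force'],s['ee_pos']);print(close_job())"
```

```text
51.85 [ 0.61827074  0.53730269 -0.72466097] [0.48911013 0.11445674 0.21913276]
the job is handed in; nothing more can be done
None
```

Both kits are made up and the job is handed in, at about 52 s on the robot's clock.

**Arbor board:**
- The dish washer went on first, then the crown washer over it as its cover. Each made light contact (2–3 N) at its expected home height when set down.
- The wrist view after release shows the stack level and about 1 mm off the arbor's axis.
- The small gear lies hub up on the square pad.

**Board without arbor:**
- The large gear is about 2 mm off the centre of the square pad, with 10 mm of room all round.
- The broad roller stands within about 1 mm of the centre of the round pad, with 12 mm of room.

The slim roller, jar, screwdriver and the yellow and pink look-alikes were not touched. The gripper was open and clear of everything at hand-in.

**Checks that failed or disagreed:**
- **Top view:** the arm blocked the final top view of the feed board, so I checked that board from the scene camera and an earlier wrist picture.
- **Small gear:** its final numeric reading from the scene camera put it about 9 mm off the pad centre. A shadow cut off part of the gear (measured 30 × 38 mm, true size 40 mm), so I set that reading aside. The scene close-up and the earlier wrist view both show it wholly on the pad and near the centre.
- **Tool tilt:** the tool drifted to about 8° off vertical over the run. I allowed for this when placing, and each part was within about 1.5° of its starting attitude when released.

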